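# Fetch the check vial from behind the bottle and zero the reader

### The job

The small glass check vial with the white screw cap has ended up under the overhanging shelf, behind the tall white bottle. Stand the bottle aside on the bench, fetch the vial and stand it upright in the middle of the reader's round metal plate, then, with the vial standing there, hold the reader's button fully down for two seconds and let it go. In the end the bottle must be back, upright, in the middle of the mat it came from; knock nothing over and leave the other things where they are.

Things in the scene. Friction and masses are not known exactly. Their poses are not given: they have to be found in the camera images.
- bottle: the blocker: tall white bottle, loose, straight body 60 mm diameter up to 105 mm, then a shoulder, neck 24 mm and cap 32 mm diameter at 118 to 142 mm; 0.3 to 0.65 kg. Origin: centre of its underside; z up. It stands centred (within 5 mm) on one of two flat black mats (86 mm diameter, 1 mm) in front of the shelf, left or right by chance; the jar has the other
- vial: the check vial: glass, 28 mm diameter, with a white cap of 29 mm; body 50 mm tall, 66 mm with the cap; loose, 45 g. Origin: centre of its underside; z up. It stands upright under the shelf, about 30 mm behind the board's front edge, 66 to 74 mm straight behind the bottle (along the shelf's +x)
- shelf: fixed shelf along the robot's right; origin on the bench under the board's middle, x from its open front (towards the robot's left) inwards, z up. Board 110 mm deep (x -55..55), 400 wide, underside 220 high; goods on top to 290 (x > -13). End panels at y +-194, x -5..55; 12 mm high back rail at x 49. Mats at x -95, y +-80. A vertical gripper has no room over the vial: lean in from the front
- clear_spot (a point): a point on the bench (z = 0) in front of the mats (shelf frame x -270 mm, y 0), 175 mm before the line between the mats; the bench is clear for 60 mm around it, so it is a handy, not required, place to stand the bottle meanwhile
- plate (a point): centre of the top face of the reader's fixed round steel plate (68 mm diameter), 46 mm above the bench, 4 mm above the reader's top. The reader is a fixed grey box, 170 mm (x) by 120 mm (y) by 42 mm high; this point is 40 mm along its x from its centre; axes are those of the reader
- button_top (a point): centre of the top of the round push button (26 mm diameter), 64 mm above the bench when released, in a round housing (42 mm diameter, top at 54 mm) on the reader, 98 mm from the plate's centre towards the reader's -x (robot's) side; moves down with the button. z up
- button (a joint): travel of the button in m: 0 released, 0.006 fully down; springs back when let go; fully down takes 5 N
- jar: bystander, loose: squat white jar 68 mm in diameter, 94 mm tall with its wide cap, on the other mat, 160 mm from the bottle. Origin: centre of its underside
- dropper: bystander, loose: amber dropper bottle 24 mm in diameter, 82 mm tall with a pointed white top, under the shelf behind the jar. Origin: centre of its underside
- loose_cap: bystander, loose: white screw cap 28 mm in diameter, 16 mm high, lying on the bench to the right of the reader. Origin: centre of its underside
- glasses: bystander, loose: folded safety glasses, 140 mm wide, 47 mm high, on the bench beyond the reader. Origin: centre of the underside of the lens frame
Mind the look-alikes: they are no part of the job. What is shaped like the part that bears plate but yellow is not meant. What is shaped like the bottle but yellow is not meant.

How it is judged:
By the outcome, as a careful person would: the job done as asked, in the order asked, and still so for the second after the job is handed in, with the robot touching nothing.
It also fails if it takes over 72 s, if anything falls off the work surface, if the arm or the gripper's body presses on something with over 40 N, if the wrist force passes 120 N, or if a joint passes its speed limit or range.

### The arm

A 7-joint arm with a two-finger parallel gripper is mounted at the origin on the work surface. World frame = base frame: x ahead of the robot, y to its left, z up, the work surface at z = 0. Lengths are in m, angles in degrees, forces in N, time in s.
With the tool pointing down it reaches from about 0.425 to 0.875 m from the base axis. Payload 4.7 kg.
Tool frame: the origin (TCP) lies between the finger pads; the fingertips stand 14 mm ahead of it and the grasp point (between the pads) lies 5 mm behind it (env.tip_reach is the distance from the TCP to the fingertips, in m); z points along the fingers, y is the direction in which the jaws open and shut (so a half turn about z gives the same grasp; the last joint's range is limited). The gripper opens to 87 mm and grips with 3 to 60 N. Pads are 19 mm wide; open, the fingers measure 117 mm over their backs; the gripper's body (75 mm by 190 mm) begins 51 mm behind the grasp point.
Start: joints at [64.005, 18.392, -4.016, 83.108, 1.295, 78.541, -3.26], TCP at [0.293, -0.58, 0.237] pointing down, gripper open.
Joint ranges: [-163.93, 163.93], [-17.29, 119.83], [-79.2, 71.16], [3.27, 140.29], [-89.18, 269.18], [5.43, 117.66], [-154.24, 154.24]. Speed limits (degrees/s): [147.25, 147.25, 180, 180, 180, 180, 180].

### API

Orientations are given as [roll, pitch, yaw] about the fixed x, y, z axes, in that order (R = Rz(yaw) Ry(pitch) Rx(roll)).
In Python, from cell import env gives the robot as it stands. The module is installed in compiled form; this text tells all that it offers.
- The arm moves only by the shell command python3 -m pendant 'ROWS' [FORCE]. ROWS is JSON, a list of rows, each an object of numbers: "rx", "ry", "rz": the turn, a rotation vector about the tool's x, y, z in degrees; "tx", "ty", "tz": the shift along the tool's x, y, z in mm; "jaw": the finger opening in mm, from 0 to 87. In form: [{"rx": .., "ry": .., "rz": .., "tx": .., "ty": .., "tz": .., "jaw": ..}, ...]. A call has 1 to 20 rows; each row shifts and turns the commanded pose from where the row before left it, along the tool's axes as they then stand; what a row does not reach is not made up. A row lasts 1/12 s, in which the tool goes at most 41.7 mm and 7.16 degrees, less where a joint would pass 70% of its speed; a pose out of reach is approached as far as the arm can. A call with a gripper value outside its range is refused whole. The fingers move at their own pace and stop on an object; FORCE is the grip in N (left out, the last holds). Time passes only in rows, so rows that do not move let the fingers close. It gives the time, the measured TCP pose, the force and the opening at its end, in the units of the state.
- env.get_obs(): the state, without advancing time (a new reading comes with each control period).
- env.read_camera(name): name is "scene" or "side" or "wrist"; returns a dict with "img" (420x560x3 uint8, red, green, blue), "range_z" (420x560 float32, m along the optical axis (not along the pixel's ray), 0 where there is no reading), "vertical_fov" (degrees; the focal length in pixels is half the picture's height over the tangent of half this angle, whatever the lens; pixels are square), "cx", "cy" (the principal point, pixels), "distortion" ([k1, k2, p1, p2, k3] as OpenCV has them; the pictures are not rectified), "world_to_cam" (4x4, takes a point from world to camera coordinates). Camera axes: x right, y up, looking along -z (the intrinsics and any distortion apply to the point x, -y, -z); pixel columns grow to the right and rows downward; lengths in m; the calibration is good to about 2 mm. A picture is of the moment at which its call begins.
- env.sign_off(): hands the job in, once; it reports no verdict.
The state is a dict: "time_s": time; "qpos": joint angles; "joint_velocities": joint speeds; "effort": joint torques, N m; "tool_pos": TCP position; "tool_rot": TCP orientation; "force": force on the tool from outside, world axes, zero at the start; "wrist_torque": the same for the moment, N m; "grip_width": finger opening in m.
Only numpy, scipy, OpenCV 4.12 (cv2) and the standard library are available. Lean on these libraries where they do the work, as an engineer would, in place of code of your own. Each camera call takes 0.05 s, during which the arm holds its last target.

## Working session

There is one attempt and no reset: what is moved stays moved. The work goes in short steps, Python scripts to look and compute and a shell command to move; the robot and the scene stay as the last step left them, time stands still between calls to the robot, and variables do not carry over. Pictures are saved under pics/ and viewed, and the job is handed in when it is done.

```bash
ls; mkdir -p pics
python3 - <<'E'
from cell import env
import cv2
o=env.get_obs()
for k,v in o.items(): print(k,v)
for n in ["scene","side","wrist"]:
    c=env.read_camera(n); cv2.imwrite(f"pics/{n}0.png",c["img"][:,:,::-1])
    print(n,c["vertical_fov"],c["cx"],c["cy"],c["distortion"],c["world_to_cam"].round(3).tolist(),(c["range_z"]>0).mean())
E
```

```text
pics
time_s 0.0
qpos [64.00548231 18.43889662 -4.01653821 83.17560965  1.29470482 78.54052338
 -3.25992033]
joint_velocities [ 0.01989986 -0.03793729  0.05127677 -0.09433353 -0.06722621 -0.07659529
  0.04898411]
effort [ 1.97641348e-04 -4.91286671e+01 -4.03918996e-01 -3.12523556e+01
 -6.40179170e-02  4.38633654e-02  1.53551978e-04]
tool_pos [ 0.29282148 -0.57971029  0.23545727]
tool_rot [-1.79890203e+02  5.18037298e-03  2.68052640e+01]
force [ 0.40889841 -0.26417282  0.3105959 ]
wrist_torque [-0.04288591  0.01488774 -0.01286425]
grip_width 0.08754581315047746
scene 57.589541424735096 283.46890727381145 209.93597022130544 [0.03040517 0.         0.         0.         0.        ] [[-0.529, 0.848, 0.007, 0.107], [-0.55, -0.349, 0.759, 0.245], [0.646, 0.398, 0.651, -1.332], [0.0, 0.0, 0.0, 1.0]] 0.9959863945578231
side 49.57096133697191 273.3292698570968 208.23001927052542 [-0.05683077  0.          0.          0.          0.        ] [[0.046, 0.999, 0.011, -0.168], [-0.915, 0.038, 0.401, 0.394], [0.4, -0.028, 0.916, -1.401], [0.0, 0.0, 0.0, 1.0]] 0.9960246598639456
wrist 59.73711883828385 272.1237151964804 207.3677570115049 [-0.06566719  0.          0.          0.          0.        ] [[0.451, -0.893, -0.001, -0.649], [0.849, 0.429, -0.307, 0.037], [0.275, 0.137, 0.952, -0.392], [0.0, 0.0, 0.0, 1.0]] 0.9958673469387755
```

View pics/scene0.png

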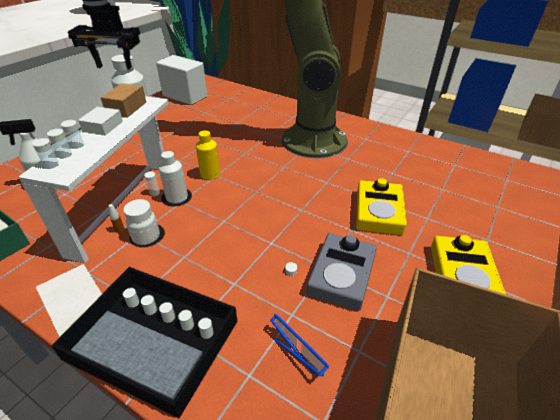

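View pics/side0.png

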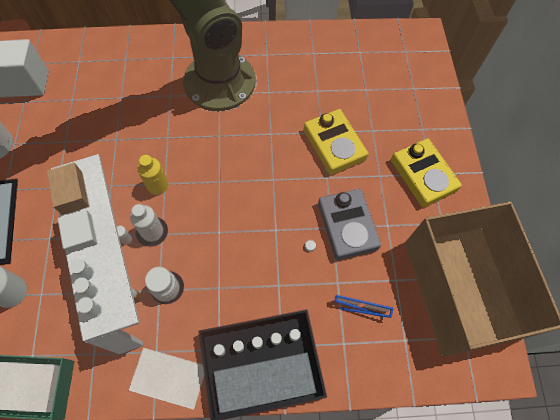

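View pics/wrist0.png

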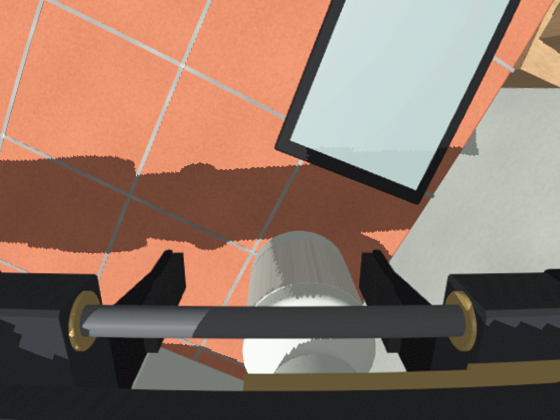

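The scene view shows the bottle at (172,180) with the vial behind it at (152,183), the jar at (143,222), and the grey reader at (342,270) with its plate at (340,276) and button at (350,243). The side view looks down from above: bottle (147,224), vial cap (123,236), plate (355,235). Next I'll measure these.

```bash
cat > h.py <<'E'
import numpy as np, cv2
from cell import env
class Cam:
    def __init__(s,n):
        c=env.read_camera(n); s.img=c["img"]; s.z=c["range_z"]; H,W=s.z.shape
        f=H/2/np.tan(np.radians(c["vertical_fov"])/2); s.K=np.array([[f,0,c["cx"]],[0,f,c["cy"]],[0,0,1]]); s.d=np.array(c["distortion"])
        s.T=c["world_to_cam"]; s.Ti=np.linalg.inv(s.T)
    def ray(s,uv):
        p=cv2.undistortPoints(np.asarray(uv,float).reshape(-1,1,2),s.K,s.d)[:,0]
        d=np.c_[p[:,0],-p[:,1],-np.ones(len(p))]
        return s.Ti[:3,3], d@s.Ti[:3,:3].T
    def plane(s,uv,h):
        o,d=s.ray(uv); return o+d*((h-o[2])/d[:,2])[:,None]
    def cloud(s):
        H,W=s.z.shape; u,v=np.meshgrid(np.arange(W),np.arange(H))
        o,d=s.ray(np.c_[u.ravel(),v.ravel()]); P=o+d*s.z.reshape(-1,1); P[s.z.ravel()==0]=np.nan
        return P.reshape(H,W,3)
    def proj(s,P):
        q=np.asarray(P,float).reshape(-1,3)@s.T[:3,:3].T+s.T[:3,3]
        q=q*[1,-1,-1]; return cv2.projectPoints(q,np.zeros(3),np.zeros(3),s.K,s.d)[0][:,0]
def circ(xy):
    A=np.c_[2*xy,np.ones(len(xy))]; b=(xy**2).sum(1); s=np.linalg.lstsq(A,b,rcond=None)[0]
    return s[0],s[1],np.sqrt(s[2]+s[0]**2+s[1]**2)
E
python3 - <<'E'
from h import *
for n in ["scene","side"]:
    c=Cam(n); P=c.cloud(); np.save(f"/tmp/{n}.npy",P)
    pts={"scene":dict(bench=(250,220),bottlecap=(167,157),jartop=(138,208),vialcap=(152,176),plate=(340,276),button=(350,240),cap=(291,268),board=(60,165)),
     "side":dict(bench=(250,220),bottlecap=(140,212),jartop=(158,278),vialcap=(122,234),plate=(355,235),button=(344,198),cap=(310,245),board=(105,270))}[n]
    for k,(u,v) in pts.items(): print(n,k,P[v,u].round(4))
E
python3 -c "
import cv2
for n,(x0,y0,x1,y1) in dict(scene=(90,110,250,270),side=(40,140,200,300)).items():
  i=cv2.imread(f'pics/{n}0.png')[y0:y1,x0:x1]; cv2.imwrite(f'pics/{n}0z.png',cv2.resize(i,None,fx=3.7,fy=3.7))
"
```

```text
scene bench [0.4602 0.0569 0.0014]
scene bottlecap [ 0.4995 -0.1679  0.1406]
scene jartop [ 0.6473 -0.1263  0.0937]
scene vialcap [ 0.5132 -0.2304  0.065 ]
scene plate [0.5397 0.3523 0.0448]
scene button [0.4481 0.3314 0.0641]
scene cap [0.5567 0.2414 0.0183]
scene board [ 0.7355 -0.2041  0.236 ]
side bench [ 0.4681  0.0843 -0.0006]
side bottlecap [ 0.4962 -0.1705  0.144 ]
side jartop [ 0.6438 -0.1312  0.0941]
side vialcap [ 0.5193 -0.2345  0.0643]
side plate [0.5384 0.3515 0.0435]
side button [0.4438 0.33   0.0655]
side cap [0.5508 0.2377 0.0156]
side board [ 0.662  -0.2068  0.2353]
```

View pics/scene0z.png

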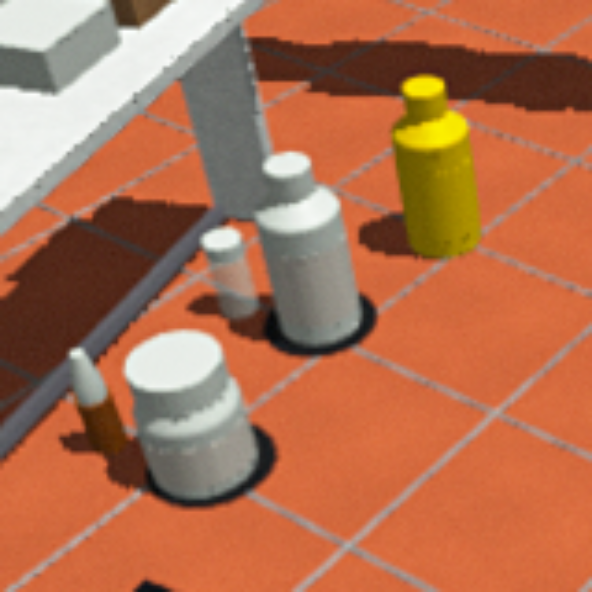

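View pics/side0z.png

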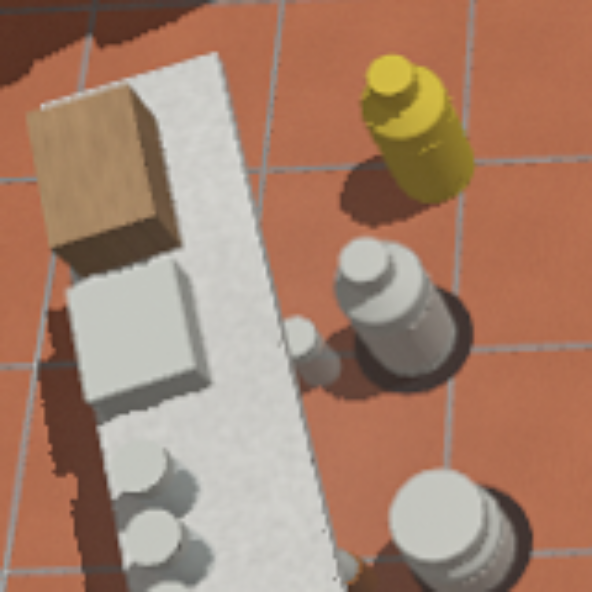

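```bash
cat > m1.py <<'E'
from h import *
B={}
for n in ["scene","side"]:
    c=Cam(n); P=c.cloud(); I=c.img.astype(int)
    def blob(x,y,r,z0,z1,f=None):
        m=(np.hypot(P[...,0]-x,P[...,1]-y)<r)&(P[...,2]>z0)&(P[...,2]<z1)
        if f is not None: m&=f
        m=m.astype(np.uint8)
        k,l,st,_=cv2.connectedComponentsWithStats(m); 
        return l==1+np.argmax(st[1:,4]) if k>1 else m>0
    def top(name,x,y,r,h,f=None,tol=.006):
        m=blob(x,y,r,h-tol,h+tol,f)
        cn=max(cv2.findContours(m.astype(np.uint8),0,cv2.CHAIN_APPROX_NONE)[0],key=cv2.contourArea)
        Q=c.plane(cn[:,0].astype(float),h)[:,:2]; (cx,cy),rr=cv2.minEnclosingCircle(Q.astype(np.float32)); f=circ(Q)
        print(n,name,m.sum(),"fit",np.round(f,4),"mec",round(cx,4),round(cy,4),round(rr,4),"mean",P[m].mean(0).round(4))
    top("bcap",.498,-.169,.035,.142)
    top("jar",.645,-.128,.05,.094)
    top("vcap",.515,-.232,.025,.066)
    V=I.max(2);S=V-I.min(2)
    top("plate",.54,.352,.05,.046,tol=.005)
    top("button",.446,.331,.022,.064,tol=.005)
    # mats
    dark=(V<60)
    for nm,(x,y) in dict(bmat=(.51,-.165),jmat=(.65,-.128)).items():
        m=dark&(np.hypot(P[...,0]-x,P[...,1]-y)<.065)&(P[...,2]<.008)
        # outer boundary: contour pixels adjacent to orange
        org=((I[...,0]-I[...,2])>60).astype(np.uint8)
        e=m&(cv2.dilate(org,np.ones((3,3)))>0)
        vv,uu=np.nonzero(e); Q=c.plane(np.c_[uu,vv],.001)[:,:2]
        print(n,nm,len(Q),np.round(circ(Q),4))
    # shelf board top plane edge
    m=(P[...,2]>.225)&(P[...,2]<.245)&(P[...,1]<-.1)&(P[...,0]>.3)&(P[...,0]<.9)
    k,l,st,_=cv2.connectedComponentsWithStats(m.astype(np.uint8)); m=l==1+np.argmax(st[1:,4])
    print(n,"board z",np.nanmedian(P[m][:,2]))
    vv,uu=np.nonzero(m); Q=c.plane(np.c_[uu,vv],.235)[:,:2]
    hull=cv2.convexHull(Q.astype(np.float32))[:,0]; 
    r=cv2.minAreaRect(Q.astype(np.float32)); print(n,r, cv2.boxPoints(r).round(4).tolist())
E
python3 m1.py
```

```text
scene bcap 86 fit [ 0.4925 -0.1727  0.0171] mec 0.4932 -0.1721 0.0207 mean [ 0.4918 -0.1736  0.1413]
scene jar 373 fit [ 0.6481 -0.1309  0.0306] mec 0.6487 -0.1307 0.0335 mean [ 0.6485 -0.1305  0.094 ]
scene vcap 67 fit [ 0.5141 -0.2398  0.0152] mec 0.5132 -0.2396 0.0178 mean [ 0.5139 -0.2406  0.0653]
scene plate 996 fit [0.5415 0.3515 0.0434] mec 0.543 0.3524 0.0505 mean [0.5399 0.3504 0.044 ]
scene button 81 fit [0.4441 0.3303 0.0127] mec 0.4437 0.3314 0.0145 mean [0.444  0.3302 0.0638]
scene bmat 40 [ 0.4908 -0.1782  0.0389]
scene jmat 44 [ 0.6436 -0.1324  0.0404]
scene board z 0.23464659117907077
scene ((0.6009340882301331, -0.23954211175441742), (0.4073890447616577, 0.12902355194091797), 17.7603759765625) [[0.3873000144958496, -0.2401999980211258], [0.42660000920295715, -0.36309999227523804], [0.8145999908447266, -0.23880000412464142], [0.7752000093460083, -0.11599999666213989]]
side bcap 129 fit [ 0.4909 -0.176   0.0149] mec 0.4912 -0.1749 0.0171 mean [ 0.4907 -0.1763  0.1414]
side jar 496 fit [ 0.645  -0.1316  0.0286] mec 0.6454 -0.1322 0.0308 mean [ 0.6452 -0.1316  0.0941]
side vcap 76 fit [ 0.5115 -0.2383  0.0121] mec 0.5128 -0.2417 0.0154 mean [ 0.5111 -0.238   0.0652]
side plate 860 fit [0.5382 0.3499 0.0443] mec 0.541 0.3516 0.0502 mean [0.5378 0.3503 0.0447]
side button 68 fit [0.4427 0.3305 0.0115] mec 0.4427 0.3302 0.0127 mean [0.4428 0.3304 0.0642]
side bmat 5 [ 0.4901 -0.1747  0.0386]
side jmat 20 [ 0.6424 -0.1307  0.0407]
side board z 0.23502833539121226
side ((0.5952270030975342, -0.24298080801963806), (0.40363675355911255, 0.11208982020616531), 17.380603790283203) [[0.38589999079704285, -0.24979999661445618], [0.41940000653266907, -0.35679998993873596], [0.8046000003814697, -0.2362000048160553], [0.7710999846458435, -0.12919999659061432]]
```

Run:
```python
from h import *
from scipy.spatial.transform import Rotation as R
o=env.get_obs(); Rt=R.from_euler('xyz',o["tool_rot"],degrees=True).as_matrix()
w=Cam("wrist"); print("cam in tool",Rt.T@(w.Ti[:3,3]-o["tool_pos"]), "look",Rt.T@(-w.Ti[:3,2]))
for n in ["scene","side"]:
    c=Cam(n);P=c.cloud();I=c.img.astype(int);V=I.max(2);S=V-I.min(2)
    m=(np.hypot(P[...,0]-.54,P[...,1]-.351)<.06)&(abs(P[...,2]-.045)<.006)&(V>165)
    k,l,st,_=cv2.connectedComponentsWithStats(m.astype(np.uint8)); m=l==1+np.argmax(st[1:,4])
    cn=max(cv2.findContours(m.astype(np.uint8),0,cv2.CHAIN_APPROX_NONE)[0],key=cv2.contourArea)
    print(n,"plate",m.sum(),np.median(V[m]),np.round(circ(c.plane(cn[:,0].astype(float),.046)[:,:2]),4))
    m=(np.hypot(P[...,0]-.5,P[...,1]-.342)<.13)&(P[...,2]>.036)&(P[...,2]<.05)
    k,l,st,_=cv2.connectedComponentsWithStats(m.astype(np.uint8)); m=l==1+np.argmax(st[1:,4])
    r=cv2.minAreaRect(P[m][:,:2].astype(np.float32)); print(n,"reader",r)
    m=(I[...,0]-I[...,2]>90)&(I[...,1]-I[...,2]>80)&(P[...,1]<0)&(P[...,0]<.6)
    Q=P[m]; t=Q[Q[:,2]>.13]; print(n,"yellow top",t.mean(0),len(t),"all",np.nanmedian(Q,0))
```

```text
cam in tool [ 0.08519118 -0.0001821  -0.14841844] look [-3.07123908e-01  2.64985794e-04  9.51669499e-01]
scene plate 613 204.0 [0.5376 0.3498 0.0327]
scene reader ((0.4994890093803406, 0.3413897156715393), (0.17213809490203857, 0.1197645366191864), 11.37326431274414)
scene yellow top [ 0.35876474 -0.16550286  0.13929165] 87 all [ 0.36906363 -0.1539974   0.07855282]
side plate 494 186.0 [0.5365 0.3505 0.032 ]
side reader ((0.49895626306533813, 0.3424611985683441), (0.16994045674800873, 0.12104938179254532), 11.358091354370117)
side yellow top [ 0.35434184 -0.16851038  0.14150655] 104 all [ 0.357998   -0.15972916  0.11187076]
```

```bash
cat > go.py <<'E'
from h import *
from scipy.spatial.transform import Rotation as R
S=dict(bottle=[.4915,-.175],vial=[.5125,-.2393],plate=[.538,.350],button=[.4427,.3304])
yy=np.radians(17.5); sx=np.array([np.sin(yy),-np.cos(yy)]); sy=np.array([np.cos(yy),np.sin(yy)])
def rot(yaw,th):
    a,t=np.radians([yaw,th]); d=np.array([np.cos(a),np.sin(a)])
    z=np.r_[np.sin(t)*d,-np.cos(t)]; y=np.array([-d[1],d[0],0]); return np.c_[np.cross(y,z),y,z]
def delta(xyz,yaw,th,grasp=True):
    """xyz: where the grasp point shall be; prints turn (tool rotvec) and shift in tool axes before / after turn"""
    o=env.get_obs(); A=R.from_euler('xyz',o["tool_rot"],degrees=True).as_matrix(); B=rot(yaw,th)
    t=np.array(xyz)+(.005*B[:,2] if grasp else 0); v=(t-o["tool_pos"])*1000
    print("turn",R.from_matrix(A.T@B).as_rotvec(degrees=True).round(2),"shift(now)",(A.T@v).round(1),"shift(after turn)",(B.T@v).round(1),"world",v.round(1))
E
python3 - <<'E'
from go import *
print("clear",np.array(S["bottle"])-.175*sx+.08*sy)
b=S["bottle"]
delta([*(np.array(b)-.14*sx),.30],-77.5,35)
delta([*(np.array(b)-.14*sx),.30],-77.5,0)
E
```

```text
clear [0.51517384 0.01595693]
turn [-23.08 -29.7  -73.18] shift(now) [ 381.7 -407.5  -59.4] shift(after turn) [ 366.7  269.2 -329.2] world [156.9 535.9  59.4]
turn [ -0.     0.   -75.69] shift(now) [ 382.4 -410.3  -58.5] shift(after turn) [492.1 269.2 -58.5] world [156.3 538.7  58.5]
```

```bash
python3 -m pendant '[{"tz":-40,"jaw":55},{"tz":-40,"jaw":55},{"tz":-40,"jaw":55},{"tz":-40,"jaw":55},{"tx":20,"ty":-21},{"tx":25.5,"ty":-27.5},{"tx":25.5,"ty":-27.5},{"tx":25.5,"ty":-27.5},{"tx":25.5,"ty":-27.5},{"tx":25.5,"ty":-27.5},{"tx":25.5,"ty":-27.5},{"tx":25.5,"ty":-27.5},{"tx":25.5,"ty":-27.5},{"tx":25.5,"ty":-27.5},{"tx":25.5,"ty":-27.5},{"tx":25.5,"ty":-27.5},{"tx":25.5,"ty":-27.5},{"tx":25.5,"ty":-27.5},{"tx":25.5,"ty":-27.5}]'
python3 - <<'E'
from go import *
print(env.get_obs()["qpos"])
delta([*(np.array(S["bottle"])-.14*sx),.30],-77.5,0)
delta([*(np.array(S["bottle"])-.14*sx),.30],-77.5,35)
E
```

```text
[64.00462421 18.39449244 -4.01768136 83.11034386  1.29554037 78.54146536
 -3.25980561]
turn [ -0.     0.   -75.69] shift(now) [ 382.4 -410.3  -58.5] shift(after turn) [492.1 269.2 -58.5] world [156.3 538.7  58.5]
turn [-23.08 -29.7  -73.18] shift(now) [ 381.7 -407.5  -59.4] shift(after turn) [ 366.7  269.2 -329.2] world [156.9 535.9  59.4]invalid input at $[0]: expected keys rx, ry, rz, tx, ty, tz, jaw
```

```bash
python3 -m pendant '[{"rx":0,"ry":0,"rz":0,"tx":0,"ty":0,"tz":-40,"jaw":55},{"rx":0,"ry":0,"rz":0,"tx":0,"ty":0,"tz":-40,"jaw":55},{"rx":0,"ry":0,"rz":0,"tx":0,"ty":0,"tz":-40,"jaw":55},{"rx":0,"ry":0,"rz":0,"tx":0,"ty":0,"tz":-40,"jaw":55},{"rx":0,"ry":0,"rz":0,"tx":20,"ty":-21,"tz":0,"jaw":55},{"rx":0,"ry":0,"rz":0,"tx":26,"ty":-28,"tz":0,"jaw":55},{"rx":0,"ry":0,"rz":0,"tx":26,"ty":-28,"tz":0,"jaw":55},{"rx":0,"ry":0,"rz":0,"tx":26,"ty":-28,"tz":0,"jaw":55},{"rx":0,"ry":0,"rz":0,"tx":26,"ty":-28,"tz":0,"jaw":55},{"rx":0,"ry":0,"rz":0,"tx":26,"ty":-28,"tz":0,"jaw":55},{"rx":0,"ry":0,"rz":0,"tx":26,"ty":-28,"tz":0,"jaw":55},{"rx":0,"ry":0,"rz":0,"tx":26,"ty":-28,"tz":0,"jaw":55},{"rx":0,"ry":0,"rz":0,"tx":26,"ty":-28,"tz":0,"jaw":55},{"rx":0,"ry":0,"rz":0,"tx":26,"ty":-28,"tz":0,"jaw":55},{"rx":0,"ry":0,"rz":0,"tx":26,"ty":-28,"tz":0,"jaw":55},{"rx":0,"ry":0,"rz":0,"tx":26,"ty":-28,"tz":0,"jaw":55},{"rx":0,"ry":0,"rz":0,"tx":26,"ty":-28,"tz":0,"jaw":55},{"rx":0,"ry":0,"rz":0,"tx":26,"ty":-28,"tz":0,"jaw":55},{"rx":0,"ry":0,"rz":0,"tx":26,"ty":-28,"tz":0,"jaw":55}]'
python3 - <<'E'
from go import *
print(env.get_obs()["qpos"])
delta([*(np.array(S["bottle"])-.14*sx),.30],-77.5,0)
delta([*(np.array(S["bottle"])-.14*sx),.30],-77.5,35)
E
```

```text
time_s: 2.08
tool_pos: [0.4496, -0.0364, 0.3969]
tool_rot: [179.9, -0.0, 26.8]
force: [0.3, 0.3, 0.5]
grip_width: 0.055
[ 38.6856658   -7.68850874 -32.76854017  92.2448527   -4.11280701
  94.15760093 -57.35202309]
turn [ 8.00e-02  3.00e-02 -7.57e+01] shift(now) [ -2.5   4.3 101.9] shift(after turn) [ -4.9  -1.3 101.9] world [  -0.2   -5.1 -101.9]
turn [-23.   -29.67 -73.21] shift(now) [ -3.3   7.1 101. ] shift(after turn) [51.6 -1.3 87.2] world [   0.4   -7.9 -101. ]
```

```bash
python3 -m pendant '[{"rx":-1.92,"ry":-2.47,"rz":-6.1,"tx":0,"ty":0,"tz":0,"jaw":55},{"rx":-1.92,"ry":-2.47,"rz":-6.1,"tx":0,"ty":0,"tz":0,"jaw":55},{"rx":-1.92,"ry":-2.47,"rz":-6.1,"tx":0,"ty":0,"tz":0,"jaw":55},{"rx":-1.92,"ry":-2.47,"rz":-6.1,"tx":0,"ty":0,"tz":0,"jaw":55},{"rx":-1.92,"ry":-2.47,"rz":-6.1,"tx":0,"ty":0,"tz":0,"jaw":55},{"rx":-1.92,"ry":-2.47,"rz":-6.1,"tx":0,"ty":0,"tz":0,"jaw":55},{"rx":-1.92,"ry":-2.47,"rz":-6.1,"tx":0,"ty":0,"tz":0,"jaw":55},{"rx":-1.92,"ry":-2.47,"rz":-6.1,"tx":0,"ty":0,"tz":0,"jaw":55},{"rx":-1.92,"ry":-2.47,"rz":-6.1,"tx":0,"ty":0,"tz":0,"jaw":55},{"rx":-1.92,"ry":-2.47,"rz":-6.1,"tx":0,"ty":0,"tz":0,"jaw":55},{"rx":-1.92,"ry":-2.47,"rz":-6.1,"tx":0,"ty":0,"tz":0,"jaw":55},{"rx":-1.92,"ry":-2.47,"rz":-6.1,"tx":0,"ty":0,"tz":0,"jaw":55},{"rx":0,"ry":0,"rz":0,"tx":0,"ty":0,"tz":0,"jaw":55}]'
python3 - <<'E'
from go import *
print(env.get_obs()["qpos"])
cv2.imwrite("pics/w1.png",Cam("wrist").img[:,:,::-1])
cv2.imwrite("pics/s1.png",Cam("scene").img[:,:,::-1])
b=np.array(S["bottle"])
delta([*(b-.10*sx),.20],-77.5,35)
delta([*b,.130],-77.5,35)
E
```

```text
time_s: 3.17
tool_pos: [0.4486, -0.0364, 0.3963]
tool_rot: [-179.9, 35.1, 102.9]
force: [0.2, 0.4, 0.1]
grip_width: 0.0552
[ 25.41001307 -11.46108023 -42.98428033 101.03014815  27.1844375
  90.13553361  -4.52730089]
turn [ 0.02 -0.07 -0.16] shift(now) [ 77.4   2.5 191.1] shift(after turn) [ 77.6   2.8 191. ] world [  12.7  -44.3 -201. ]
turn [ 0.02 -0.07 -0.16] shift(now) [ 35.8  11.3 305.6] shift(after turn) [ 36.1  11.5 305.5] world [  42.8 -139.7 -271. ]
```

View pics/w1.png

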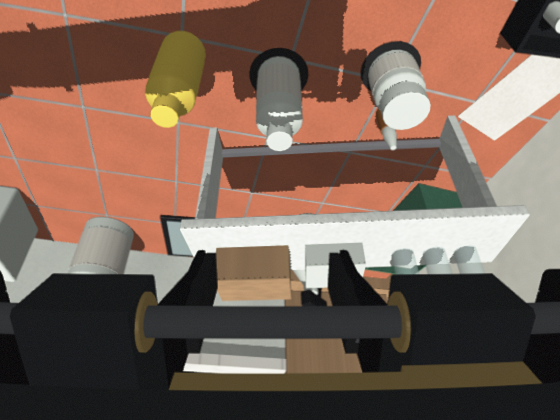

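View pics/s1.png

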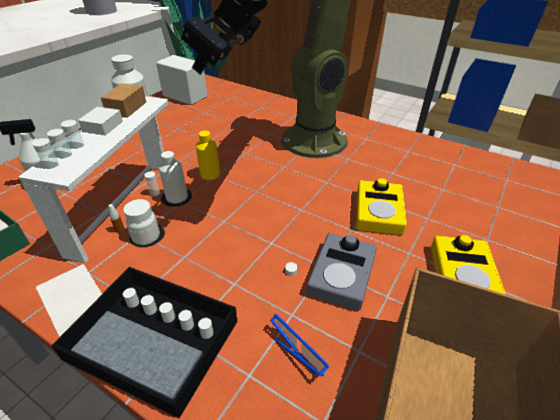

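The wrist view shows the bottle cap at (279,138) and its mat ring at (279,75), the jar at (400,85), and the yellow look-alike at (175,80). The pose was reached exactly. Next, a cross-check of the bottle's position from the wrist camera.

Run:
```python
from go import *
c=Cam("wrist");P=c.cloud();I=c.img.astype(int);V=I.max(2)
def top(x,y,r,h,tol=.006):
    m=(np.hypot(P[...,0]-x,P[...,1]-y)<r)&(abs(P[...,2]-h)<tol); cn=max(cv2.findContours(m.astype(np.uint8),0,cv2.CHAIN_APPROX_NONE)[0],key=cv2.contourArea)
    print(m.sum(),np.round(circ(c.plane(cn[:,0].astype(float),h)[:,:2]),4),P[m].mean(0).round(4))
top(.4915,-.175,.03,.142,.004); top(.645,-.13,.05,.094)
for x,y in((.4915,-.175),(.645,-.13)):
    m=(V<60)&(np.hypot(P[...,0]-x,P[...,1]-y)<.065)&(abs(P[...,2])<.01)
    org=((I[...,0]-I[...,2])>50).astype(np.uint8); e=m&(cv2.dilate(org,np.ones((3,3)))>0)
    vv,uu=np.nonzero(e); Q=c.plane(np.c_[uu,vv],.001)[:,:2]; print("mat",len(Q),np.round(circ(Q),4))
    m=(np.hypot(P[...,0]-x,P[...,1]-y)<.05)&(P[...,2]>.02)&(P[...,2]<.1 if x<.6 else P[...,2]<.05); print("body",np.round(circ(P[m][:,:2]),4))
```

```text
454 [ 0.489  -0.1756  0.016 ] [ 0.489  -0.1752  0.142 ]
1525 [ 0.6434 -0.1316  0.0305] [ 0.6431 -0.1305  0.0939]
mat 4 [ 0.4869 -0.1818  0.0448]
body [ 0.4887 -0.1769  0.0291]
mat 55 [ 0.6425 -0.1314  0.0411]
body [ 0.6455 -0.1338  0.0344]
```

```bash
python3 -m pendant '[{"rx":0,"ry":0,"rz":0,"tx":7,"ty":2,"tz":20,"jaw":55},{"rx":0,"ry":0,"rz":0,"tx":7,"ty":2,"tz":36,"jaw":55},{"rx":0,"ry":0,"rz":0,"tx":7,"ty":2,"tz":36,"jaw":55},{"rx":0,"ry":0,"rz":0,"tx":7,"ty":2,"tz":36,"jaw":55},{"rx":0,"ry":0,"rz":0,"tx":7,"ty":1.7,"tz":36,"jaw":55},{"rx":0,"ry":0,"rz":0,"tx":0.8,"ty":0,"tz":36,"jaw":55},{"rx":0,"ry":0,"rz":0,"tx":0,"ty":0,"tz":20,"jaw":55},{"rx":0,"ry":0,"rz":0,"tx":0,"ty":0,"tz":20,"jaw":55},{"rx":0,"ry":0,"rz":0,"tx":0,"ty":0,"tz":0,"jaw":55},{"rx":0,"ry":0,"rz":0,"tx":0,"ty":0,"tz":0,"jaw":55}]'
python3 - <<'E'
from go import *
c=Cam("wrist");cv2.imwrite("pics/w2.png",c.img[:,:,::-1])
delta([.49,-.1755,.130],-77.5,35)
P=c.cloud();m=(np.hypot(P[...,0]-.49,P[...,1]+.1755)<.026)&(abs(P[...,2]-.142)<.004);print(m.sum(),P[m].mean(0))
E
```

```text
time_s: 4.15
tool_pos: [0.4821, -0.1427, 0.1787]
tool_rot: [-179.9, 34.8, 102.3]
force: [0.5, -0.2, 0.9]
grip_width: 0.0549
turn [-0.01 -0.11 -0.12] shift(now) [ 0.3 -0.4 65.5] shift(after turn) [ 0.4 -0.4 65.5] world [  7.6 -36.5 -53.9]
1380 [ 0.48870357 -0.17344995  0.14187172]
```

View pics/w2.png

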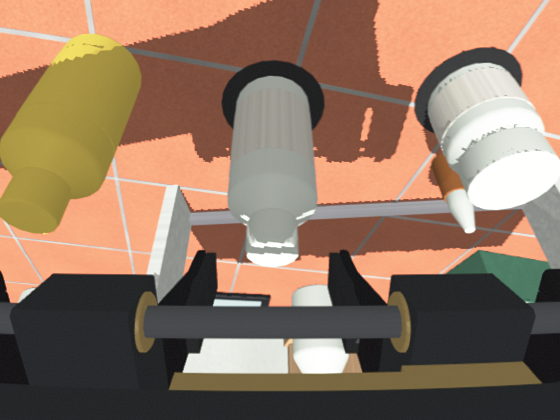

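The cap at (273,250) sits midway between the fingers, so I'll advance and grip.

```bash
python3 -m pendant '[{"rx":0,"ry":0,"rz":0,"tx":0.3,"ty":-0.4,"tz":20,"jaw":55},{"rx":0,"ry":0,"rz":0,"tx":0,"ty":0,"tz":20,"jaw":55},{"rx":0,"ry":0,"rz":0,"tx":0,"ty":0,"tz":15,"jaw":55},{"rx":0,"ry":0,"rz":0,"tx":0,"ty":0,"tz":10,"jaw":55},{"rx":0,"ry":0,"rz":0,"tx":0,"ty":0,"tz":0,"jaw":55},{"rx":0,"ry":0,"rz":0,"tx":0,"ty":0,"tz":0,"jaw":45},{"rx":0,"ry":0,"rz":0,"tx":0,"ty":0,"tz":0,"jaw":38},{"rx":0,"ry":0,"rz":0,"tx":0,"ty":0,"tz":0,"jaw":30},{"rx":0,"ry":0,"rz":0,"tx":0,"ty":0,"tz":0,"jaw":20},{"rx":0,"ry":0,"rz":0,"tx":0,"ty":0,"tz":0,"jaw":20},{"rx":0,"ry":0,"rz":0,"tx":0,"ty":0,"tz":0,"jaw":20},{"rx":0,"ry":0,"rz":0,"tx":0,"ty":0,"tz":0,"jaw":20}]' 45
python3 - <<'E'
from go import *
delta([.49,-.1755,.130],-77.5,35)
c=Cam("scene");cv2.imwrite("pics/s3.png",c.img[:,:,::-1])
delta([*(np.array([.49,-.1755])-.175*sx+.08*sy),.13],-77.5,35)
E
```

```text
time_s: 5.2
tool_pos: [0.4908, -0.1793, 0.1295]
tool_rot: [180.0, 35.3, 102.4]
force: [-4.8, 0.9, 13.0]
grip_width: 0.0315
turn [ 0.    0.3  -0.06] shift(now) [2.9 0.1 2.4] shift(after turn) [2.9 0.1 2.4] world [-0.1  1.  -3.6]
turn [ 0.    0.3  -0.06] shift(now) [ 150.9   64.4 -102.4] shift(after turn) [ 151.4   64.5 -101.6] world [ 23.5 192.   -3.6]
```

View pics/s3.png

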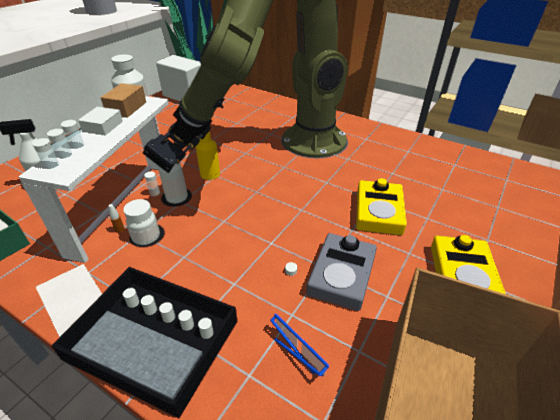

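Width 31.5 mm shows it is on the cap. The fingertips rest lightly on the shoulder (13 N). I'll lift gently and check.

```bash
python3 -m pendant '[{"rx":0,"ry":0,"rz":0,"tx":-2.5,"ty":0,"tz":-3,"jaw":20},{"rx":0,"ry":0,"rz":0,"tx":-3,"ty":0,"tz":-4.3,"jaw":20},{"rx":0,"ry":0,"rz":0,"tx":-5.7,"ty":0,"tz":-8.2,"jaw":20},{"rx":0,"ry":0,"rz":0,"tx":-8.5,"ty":0,"tz":-12.3,"jaw":20},{"rx":0,"ry":0,"rz":0,"tx":-8.5,"ty":0,"tz":-12.3,"jaw":20},{"rx":0,"ry":0,"rz":0,"tx":-4,"ty":0,"tz":-6,"jaw":20},{"rx":0,"ry":0,"rz":0,"tx":0,"ty":0,"tz":0,"jaw":20},{"rx":0,"ry":0,"rz":0,"tx":0,"ty":0,"tz":0,"jaw":20}]'
python3 - <<'E'
from go import *
for n in("scene","side"):
  c=Cam(n);cv2.imwrite(f"pics/{n}4.png",c.img[:,:,::-1])
delta([*(np.array([.49,-.1755])-.175*sx+.08*sy),.16],-77.5,35)
E
```

```text
time_s: 5.92
tool_pos: [0.49, -0.1778, 0.182]
tool_rot: [180.0, 34.9, 102.5]
force: [-0.7, -0.7, -5.2]
grip_width: 0.0311
turn [-0.07 -0.12  0.04] shift(now) [162.5  65.6 -82.8] shift(after turn) [162.4  65.6 -83.1] world [ 24.9 190.6 -25. ]
```

View pics/scene4.png

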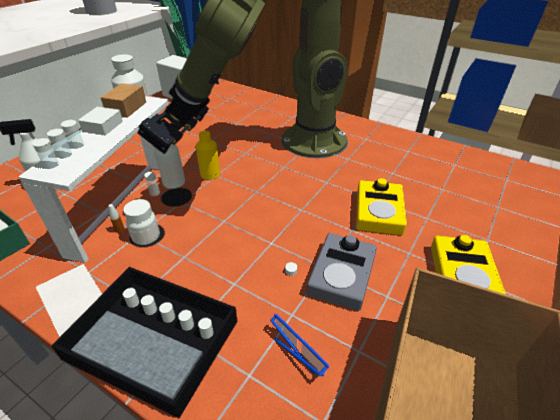

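The bottle hangs free at (170,165) and its mat at (177,196) is clear. I'll measure the mat and move to the clear spot.

```bash
cat > mat.py <<'E'
from go import *
for n in("scene","side"):
    c=Cam(n);P=c.cloud();I=c.img.astype(int);V=I.max(2)
    m=((V<75)&(np.hypot(P[...,0]-.49,P[...,1]+.175)<.07)&(P[...,2]<.012)).astype(np.uint8)
    k,l,st,_=cv2.connectedComponentsWithStats(m); m=(l==1+np.argmax(st[1:,4])).astype(np.uint8)
    cn=max(cv2.findContours(m,0,cv2.CHAIN_APPROX_NONE)[0],key=cv2.contourArea)
    Q=c.plane(cv2.convexHull(cn)[:,0].astype(float),.001)[:,:2]; print(n,m.sum(),np.round(circ(Q),4),cv2.fitEllipse(cn))
    vv,uu=np.nonzero(m);print(c.plane(np.c_[uu,vv],.001).mean(0).round(4))
E
python3 mat.py
python3 -m pendant '[{"rx":0,"ry":0,"rz":0,"tx":6,"ty":2.5,"tz":-3,"jaw":20},{"rx":0,"ry":0,"rz":0,"tx":12,"ty":5,"tz":-6,"jaw":20},{"rx":0,"ry":0,"rz":0,"tx":18,"ty":7,"tz":-9,"jaw":20},{"rx":0,"ry":0,"rz":0,"tx":22,"ty":9,"tz":-11.5,"jaw":20},{"rx":0,"ry":0,"rz":0,"tx":22,"ty":9,"tz":-11.5,"jaw":20},{"rx":0,"ry":0,"rz":0,"tx":22,"ty":9,"tz":-11.5,"jaw":20},{"rx":0,"ry":0,"rz":0,"tx":22,"ty":9,"tz":-11.5,"jaw":20},{"rx":0,"ry":0,"rz":0,"tx":18,"ty":7,"tz":-9,"jaw":20},{"rx":0,"ry":0,"rz":0,"tx":13,"ty":5,"tz":-6,"jaw":20},{"rx":0,"ry":0,"rz":0,"tx":7,"ty":2.5,"tz":-3,"jaw":20},{"rx":0,"ry":0,"rz":0,"tx":0,"ty":0,"tz":0,"jaw":20},{"rx":0,"ry":0,"rz":0,"tx":0,"ty":0,"tz":0,"jaw":20}]'
python3 mat.py
python3 - <<'E'
from go import *
for n in("scene","side","wrist"):
  c=Cam(n);cv2.imwrite(f"pics/{n}5.png",c.img[:,:,::-1])
E
```

```text
scene 507 [ 0.4877 -0.1729  0.0493] ((176.88546752929688, 196.94686889648438), (19.146055221557617, 33.96385955810547), 84.57610321044922)
[ 0.4918 -0.1763  0.001 ]
side 385 [ 0.4896 -0.1773  0.0417] ((152.1593780517578, 235.4075469970703), (19.308462142944336, 32.102928161621094), 79.65646362304688)
[ 0.5056 -0.1733  0.001 ]
time_s: 7.12
tool_pos: [0.5146, 0.0113, 0.1562]
tool_rot: [-179.9, 35.0, 102.6]
force: [0.3, -0.2, -4.3]
grip_width: 0.0311
scene 399 [ 0.4913 -0.1778  0.04  ] ((176.02108764648438, 196.82510375976562), (16.120351791381836, 29.18808364868164), 79.8385009765625)
[ 0.492  -0.1771  0.001 ]
side 585 [ 0.4894 -0.1776  0.0404] ((151.3931427001953, 231.08323669433594), (27.044662475585938, 30.63620376586914), 62.54164123535156)
[ 0.4872 -0.1739  0.001 ]
```

View pics/scene5.png

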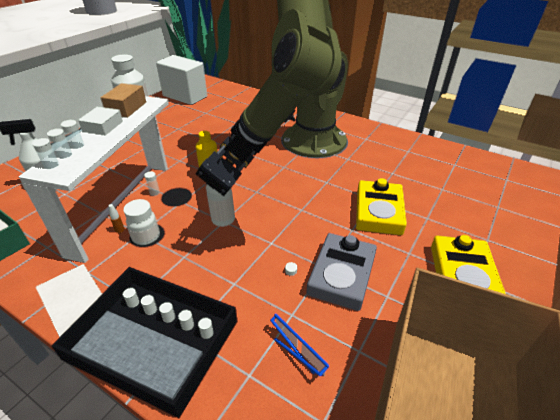

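View pics/wrist5.png

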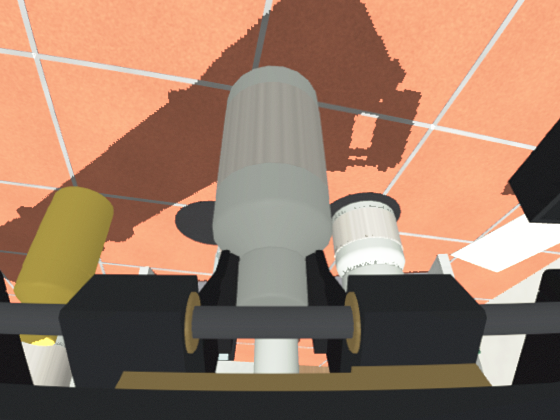

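Both views put the mat at about (0.490, -0.177). The bottle hangs upright over the clear spot, so I'll lower it.

```bash
python3 -m pendant '[{"rx":0,"ry":0,"rz":0,"tx":2.9,"ty":0,"tz":4.1,"jaw":20},{"rx":0,"ry":0,"rz":0,"tx":4,"ty":0,"tz":5.7,"jaw":20},{"rx":0,"ry":0,"rz":0,"tx":4,"ty":0,"tz":5.7,"jaw":20},{"rx":0,"ry":0,"rz":0,"tx":2.3,"ty":0,"tz":3.3,"jaw":20},{"rx":0,"ry":0,"rz":0,"tx":1.2,"ty":0,"tz":1.6,"jaw":20},{"rx":0,"ry":0,"rz":0,"tx":0.6,"ty":0,"tz":0.8,"jaw":20},{"rx":0,"ry":0,"rz":0,"tx":0.6,"ty":0,"tz":0.8,"jaw":20},{"rx":0,"ry":0,"rz":0,"tx":0,"ty":0,"tz":0,"jaw":20},{"rx":0,"ry":0,"rz":0,"tx":0,"ty":0,"tz":0,"jaw":20}]'
```

```text
time_s: 8.12
tool_pos: [0.5146, 0.0117, 0.13]
tool_rot: [180.0, 35.0, 102.5]
force: [-1.8, -0.8, -1.9]
grip_width: 0.0313
```

```bash
python3 -m pendant '[{"rx":0,"ry":0,"rz":0,"tx":0.6,"ty":0,"tz":0.8,"jaw":20},{"rx":0,"ry":0,"rz":0,"tx":0.3,"ty":0,"tz":0.4,"jaw":20},{"rx":0,"ry":0,"rz":0,"tx":0,"ty":0,"tz":0,"jaw":20}]'
python3 - <<'E'
from go import *
c=Cam("side");cv2.imwrite("pics/side6.png",c.img[130:290,100:320,::-1].repeat(3,0).repeat(3,1))
c=Cam("scene");cv2.imwrite("pics/scene6.png",c.img[130:290,120:320,::-1].repeat(3,0).repeat(3,1))
E
```

```text
time_s: 8.37
tool_pos: [0.5149, 0.0117, 0.1299]
tool_rot: [179.9, 35.1, 102.5]
force: [-3.7, 0.5, 6.8]
grip_width: 0.0316
```

View pics/scene6.png

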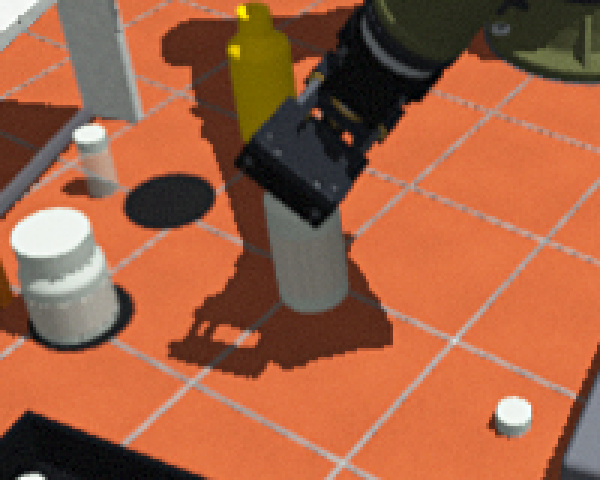

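View pics/side6.png

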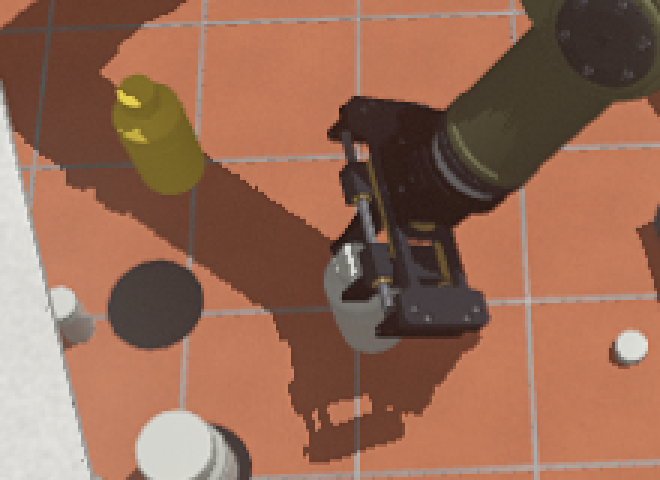

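The bottle is standing on the bench (force +7 N) and looks upright at (310,250) in the crop. I'll release and back out along the tool axis.

```bash
python3 -m pendant '[{"rx":0,"ry":0,"rz":0,"tx":0,"ty":0,"tz":0,"jaw":35},{"rx":0,"ry":0,"rz":0,"tx":0,"ty":0,"tz":0,"jaw":42},{"rx":0,"ry":0,"rz":0,"tx":0,"ty":0,"tz":0,"jaw":55},{"rx":0,"ry":0,"rz":0,"tx":0,"ty":0,"tz":0,"jaw":55},{"rx":0,"ry":0,"rz":0,"tx":0,"ty":0,"tz":-10,"jaw":55},{"rx":0,"ry":0,"rz":0,"tx":0,"ty":0,"tz":-20,"jaw":55},{"rx":0,"ry":0,"rz":0,"tx":0,"ty":0,"tz":-25,"jaw":55},{"rx":0,"ry":0,"rz":0,"tx":0,"ty":0,"tz":-25,"jaw":55},{"rx":0,"ry":0,"rz":0,"tx":0,"ty":0,"tz":-25,"jaw":55},{"rx":0,"ry":0,"rz":0,"tx":0,"ty":0,"tz":-15,"jaw":55},{"rx":0,"ry":0,"rz":0,"tx":-20,"ty":0,"tz":-28,"jaw":55},{"rx":0,"ry":0,"rz":0,"tx":-20,"ty":0,"tz":-28,"jaw":55},{"rx":0,"ry":0,"rz":0,"tx":0,"ty":0,"tz":0,"jaw":55}]'
python3 - <<'E'
from go import *
for n in("scene","side","wrist"):
  c=Cam(n);cv2.imwrite(f"pics/{n}7.png",c.img[:,:,::-1]);P=c.cloud()
  m=(np.hypot(P[...,0]-.513,P[...,1]-.015)<.04)&(abs(P[...,2]-.142)<.005);print(n,"bottle",m.sum(),P[m].mean(0))
  m=(np.hypot(P[...,0]-.513,P[...,1]+.239)<.025)&(abs(P[...,2]-.066)<.005);print(n,"vial",m.sum(),P[m].mean(0))
  if m.sum()>20:
    cn=max(cv2.findContours(m.astype(np.uint8),0,cv2.CHAIN_APPROX_NONE)[0],key=cv2.contourArea); print(circ(c.plane(cn[:,0].astype(float),.066)[:,:2]))
delta([.5125,-.239,.032],-77.5,35)
E
```

```text
time_s: 9.55
tool_pos: [0.5021, 0.0802, 0.3024]
tool_rot: [179.2, 35.0, 102.1]
force: [1.2, -0.3, -0.0]
grip_width: 0.055
scene bottle 106 [0.51653688 0.01637992 0.14177517]
scene vial 66 [ 0.51329976 -0.24128328  0.06562706]
(np.float64(0.5134604148381481), np.float64(-0.2408475160397993), np.float64(0.015120912478439991))
side bottle 134 [0.51543192 0.01523998 0.14170689]
side vial 73 [ 0.51116346 -0.23796999  0.06546382]
(np.float64(0.5115503103939641), np.float64(-0.23830836580812859), np.float64(0.012029592401740195))
wrist bottle 892 [0.51348707 0.0171646  0.14190153]
wrist vial 196 [ 0.51044827 -0.23925532  0.06601371]
(np.float64(0.5104053682720486), np.float64(-0.2396455242248008), np.float64(0.015658637201510457))
turn [ 0.07 -0.06 -0.02] shift(now) [-105.4  -56.8  400.1] shift(after turn) [-105.   -56.4  400.3] world [  13.3 -320.3 -267.7]
```

View pics/scene7.png

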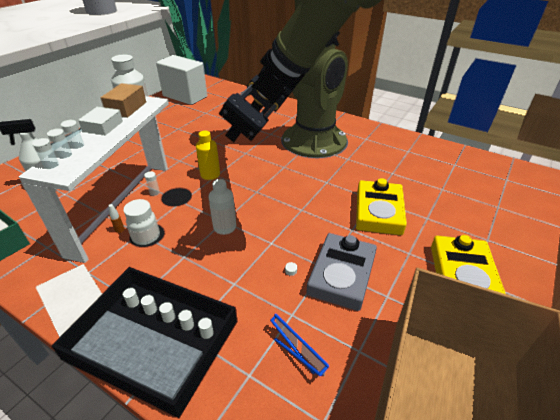

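View pics/wrist7.png

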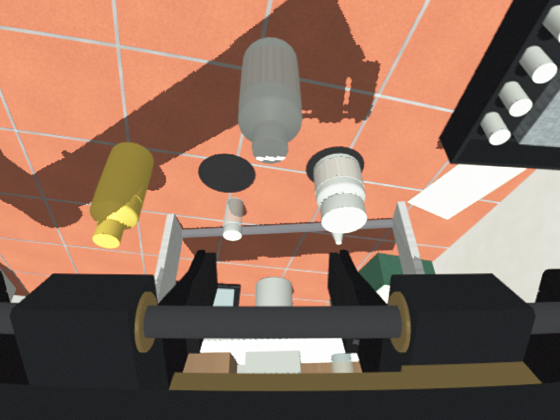

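The bottle stands upright at (220,210). In the wrist view the vial is free at (233,218), its cap at (233,232). The three views agree within about 2 mm, giving (0.5115, -0.2393). Moving to the pre-grasp.

```bash
python3 -m pendant '[{"rx":0,"ry":0,"rz":0,"tx":-6,"ty":-3.5,"tz":15,"jaw":50},{"rx":0,"ry":0,"rz":0,"tx":-13,"ty":-7,"tz":32,"jaw":50},{"rx":0,"ry":0,"rz":0,"tx":-14,"ty":-8,"tz":35,"jaw":50},{"rx":0,"ry":0,"rz":0,"tx":-14,"ty":-8,"tz":35,"jaw":50},{"rx":0,"ry":0,"rz":0,"tx":-14,"ty":-8,"tz":35,"jaw":50},{"rx":0,"ry":0,"rz":0,"tx":-14,"ty":-8,"tz":35,"jaw":50},{"rx":0,"ry":0,"rz":0,"tx":-14,"ty":-8,"tz":35,"jaw":50},{"rx":0,"ry":0,"rz":0,"tx":-16,"ty":-7,"tz":28,"jaw":50},{"rx":0,"ry":0,"rz":0,"tx":0,"ty":0,"tz":20,"jaw":50},{"rx":0,"ry":0,"rz":0,"tx":0,"ty":0,"tz":0,"jaw":50},{"rx":0,"ry":0,"rz":0,"tx":0,"ty":0,"tz":0,"jaw":50}]'
python3 - <<'E'
from go import *
for n in("scene","wrist"):
  c=Cam(n);cv2.imwrite(f"pics/{n}8.png",c.img[:,:,::-1]);P=c.cloud()
m=(np.hypot(P[...,0]-.511,P[...,1]+.239)<.025)&(abs(P[...,2]-.066)<.005);print(n,"vial",m.sum(),P[m].mean(0))
if m.sum()>20:
    cn=max(cv2.findContours(m.astype(np.uint8),0,cv2.CHAIN_APPROX_NONE)[0],key=cv2.contourArea); print(circ(c.plane(cn[:,0].astype(float),.066)[:,:2]))
delta([.5115,-.2393,.032],-77.5,35)
E
```

```text
time_s: 10.62
tool_pos: [0.4943, -0.1694, 0.1322]
tool_rot: [-179.8, 34.8, 102.6]
force: [0.3, 0.3, 0.3]
grip_width: 0.0499
wrist vial 822 [ 0.5099263  -0.23891932  0.06562081]
(np.float64(0.5099683629059478), np.float64(-0.2390206003506529), np.float64(0.01604996515096939))
turn [ 0.1  -0.09  0.09] shift(now) [ -1.5  -1.  130.7] shift(after turn) [ -1.3  -0.7 130.7] world [  15.7  -74.4 -106.3]
```

View pics/scene8.png

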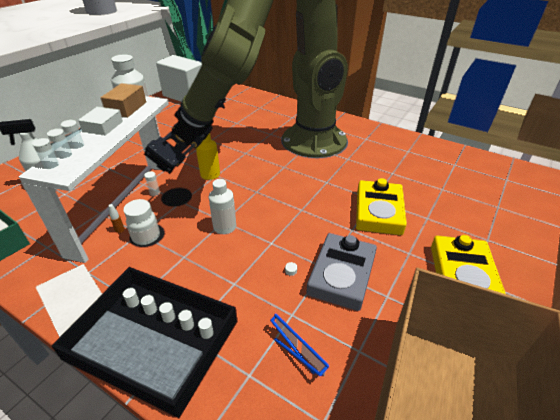

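View pics/wrist8.png

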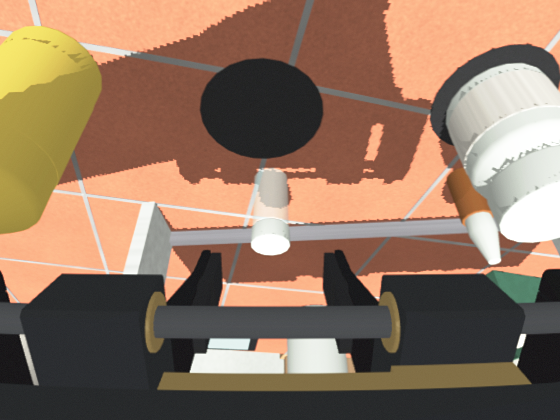

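The vial cap at (270,240) is centred between the fingers, and the mat is fully visible at (262,107). I'll take the mat fit from here, then advance.

```bash
python3 - <<'E'
from go import *
c=Cam("wrist");I=c.img.astype(int);P=c.cloud()
m=((I.max(2)<60)&(np.hypot(P[...,0]-.49,P[...,1]+.177)<.055)&(abs(P[...,2])<.012)).astype(np.uint8)
cn=max(cv2.findContours(m,0,cv2.CHAIN_APPROX_NONE)[0],key=cv2.contourArea);print("mat",np.round(circ(c.plane(cn[:,0].astype(float),.001)[:,:2]),4))
E
python3 -m pendant '[{"rx":0,"ry":0,"rz":0,"tx":-1.5,"ty":-1.5,"tz":15,"jaw":50},{"rx":0,"ry":0,"rz":0,"tx":0,"ty":0,"tz":25,"jaw":50},{"rx":0,"ry":0,"rz":0,"tx":0,"ty":0,"tz":25,"jaw":50},{"rx":0,"ry":0,"rz":0,"tx":0,"ty":0,"tz":25,"jaw":50},{"rx":0,"ry":0,"rz":0,"tx":0,"ty":0,"tz":20,"jaw":50},{"rx":0,"ry":0,"rz":0,"tx":0,"ty":0,"tz":12,"jaw":50},{"rx":0,"ry":0,"rz":0,"tx":0,"ty":0,"tz":8,"jaw":50},{"rx":0,"ry":0,"rz":0,"tx":0,"ty":0,"tz":0,"jaw":50},{"rx":0,"ry":0,"rz":0,"tx":0,"ty":0,"tz":0,"jaw":50}]' 15
python3 - <<'E'
from go import *
for n in("scene","wrist"):
  c=Cam(n);cv2.imwrite(f"pics/{n}9.png",c.img[:,:,::-1])
delta([.5105,-.2393,.032],-77.5,35)
E
```

```text
mat [ 0.49   -0.1782  0.0421]
time_s: 11.52
tool_pos: [0.5116, -0.2425, 0.0289]
tool_rot: [179.9, 34.9, 102.5]
force: [0.1, 0.2, 0.4]
grip_width: 0.0498
turn [ 0.15 -0.02  0.02] shift(now) [ 1.4 -0.7  1. ] shift(after turn) [ 1.4 -0.7  1. ] world [-0.8  0.4 -1.6]
```

View pics/wrist9.png

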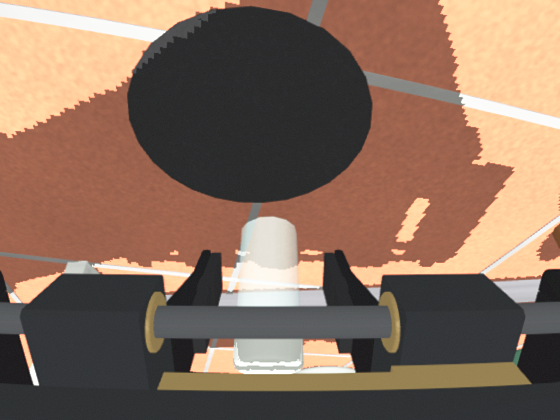

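```bash
python3 -m pendant '[{"rx":0,"ry":0,"rz":0,"tx":0,"ty":0,"tz":0,"jaw":42},{"rx":0,"ry":0,"rz":0,"tx":0,"ty":0,"tz":0,"jaw":35},{"rx":0,"ry":0,"rz":0,"tx":0,"ty":0,"tz":0,"jaw":30},{"rx":0,"ry":0,"rz":0,"tx":0,"ty":0,"tz":0,"jaw":25},{"rx":0,"ry":0,"rz":0,"tx":0,"ty":0,"tz":0,"jaw":18},{"rx":0,"ry":0,"rz":0,"tx":0,"ty":0,"tz":0,"jaw":18},{"rx":0,"ry":0,"rz":0,"tx":0,"ty":0,"tz":0,"jaw":18},{"rx":0,"ry":0,"rz":0,"tx":0,"ty":0,"tz":0,"jaw":18}]' 15
python3 - <<'E'
from go import *
c=Cam("wrist");cv2.imwrite("pics/wrist10.png",c.img[:,:,::-1])
c=Cam("scene");cv2.imwrite("pics/scene10.png",c.img[130:290,90:290,::-1].repeat(3,0).repeat(3,1))
E
```

```text
time_s: 12.28
tool_pos: [0.5109, -0.2435, 0.0286]
tool_rot: [180.0, 35.0, 102.5]
force: [-1.4, 0.4, 2.8]
grip_width: 0.0273
```

View pics/wrist10.png

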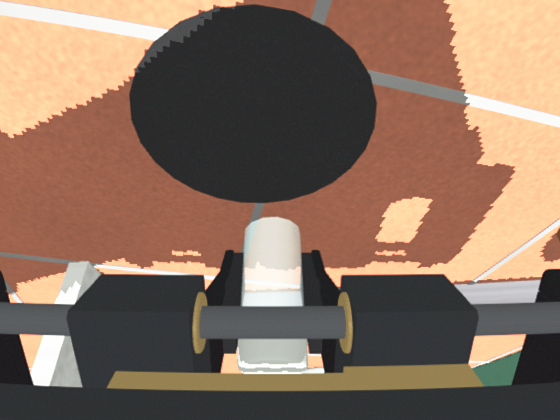

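View pics/scene10.png

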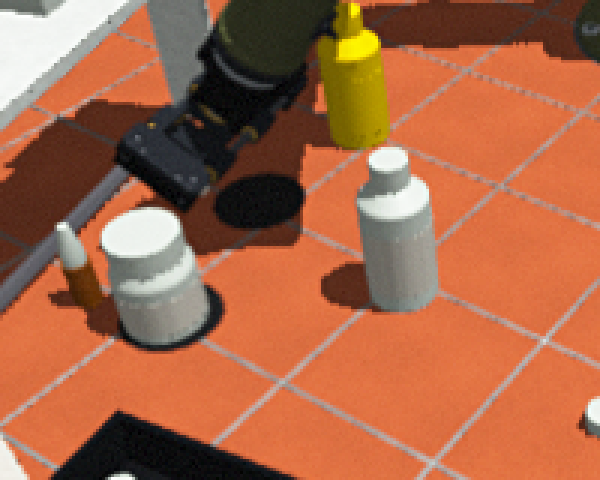

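The vial is gripped (27.3 mm). Backing out along the tool axis.

```bash
python3 -m pendant '[{"rx":0,"ry":0,"rz":0,"tx":-2,"ty":0,"tz":-3,"jaw":18},{"rx":0,"ry":0,"rz":0,"tx":-3,"ty":0,"tz":-5,"jaw":18},{"rx":0,"ry":0,"rz":0,"tx":0,"ty":0,"tz":-12,"jaw":18},{"rx":0,"ry":0,"rz":0,"tx":0,"ty":0,"tz":-20,"jaw":18},{"rx":0,"ry":0,"rz":0,"tx":0,"ty":0,"tz":-25,"jaw":18},{"rx":0,"ry":0,"rz":0,"tx":0,"ty":0,"tz":-25,"jaw":18},{"rx":0,"ry":0,"rz":0,"tx":0,"ty":0,"tz":-25,"jaw":18},{"rx":0,"ry":0,"rz":0,"tx":0,"ty":0,"tz":-25,"jaw":18},{"rx":0,"ry":0,"rz":0,"tx":0,"ty":0,"tz":-25,"jaw":18},{"rx":0,"ry":0,"rz":0,"tx":0,"ty":0,"tz":-25,"jaw":18},{"rx":0,"ry":0,"rz":0,"tx":0,"ty":0,"tz":-12,"jaw":18},{"rx":0,"ry":0,"rz":0,"tx":0,"ty":0,"tz":0,"jaw":18}]'
python3 - <<'E'
from go import *
o=env.get_obs();print(o["qpos"])
c=Cam("wrist");cv2.imwrite("pics/wrist11.png",c.img[:,:,::-1])
c=Cam("scene");cv2.imwrite("pics/scene11.png",c.img[:,:,::-1])
p=np.array([.538,.35])
for yaw in (-20,):
  d=np.array([np.cos(np.radians(yaw)),np.sin(np.radians(yaw))])
  delta([*(p+.0042*d),.20],yaw,35,False)
E
```

```text
time_s: 13.38
tool_pos: [0.4883, -0.1328, 0.1996]
tool_rot: [179.7, 35.0, 102.5]
force: [0.2, -0.4, -0.3]
grip_width: 0.0277
[ 29.58244202  -0.51908555 -40.7454966  116.72646712  38.0044486
  67.55511875 -14.77695977]
turn [-3.298e+01 -4.000e-02 -4.713e+01] shift(now) [ 375.1  158.8 -266.6] shift(after turn) [ 90.7 473.5 -67.8] world [ 55.6 483.6   3.5]
```

View pics/wrist11.png

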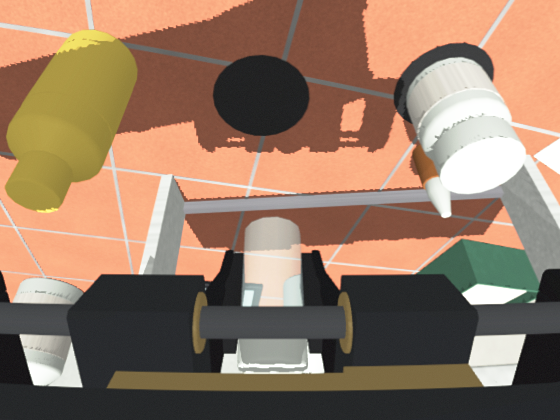

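View pics/scene11.png

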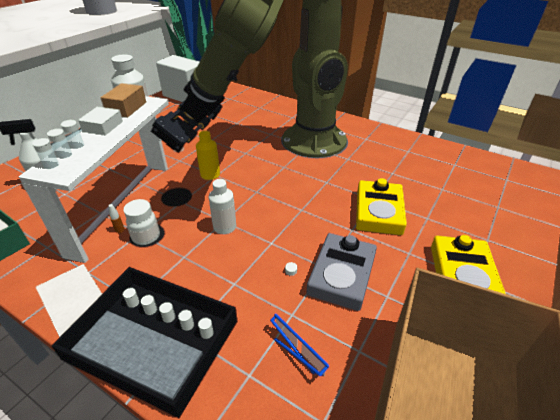

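The vial is held upright, and the yellow bottle, jar and dropper haven't moved. I'll raise it, carry it over the bottle with clearance, then turn.

```bash
python3 -m pendant '[{"rx":0,"ry":0,"rz":0,"tx":-6,"ty":0,"tz":-8,"jaw":18},{"rx":0,"ry":0,"rz":0,"tx":-11,"ty":0,"tz":-16,"jaw":18},{"rx":0,"ry":0,"rz":0,"tx":-12,"ty":0,"tz":-17,"jaw":18},{"rx":0,"ry":0,"rz":0,"tx":10,"ty":4,"tz":-7,"jaw":18},{"rx":0,"ry":0,"rz":0,"tx":20,"ty":8,"tz":-14,"jaw":18},{"rx":0,"ry":0,"rz":0,"tx":25,"ty":11,"tz":-18,"jaw":18},{"rx":0,"ry":0,"rz":0,"tx":25,"ty":11,"tz":-18,"jaw":18},{"rx":0,"ry":0,"rz":0,"tx":25,"ty":11,"tz":-18,"jaw":18},{"rx":0,"ry":0,"rz":0,"tx":25,"ty":11,"tz":-18,"jaw":18},{"rx":0,"ry":0,"rz":0,"tx":25,"ty":11,"tz":-18,"jaw":18},{"rx":0,"ry":0,"rz":0,"tx":25,"ty":11,"tz":-18,"jaw":18},{"rx":0,"ry":0,"rz":0,"tx":25,"ty":11,"tz":-18,"jaw":18},{"rx":0,"ry":0,"rz":0,"tx":25,"ty":11,"tz":-18,"jaw":18},{"rx":0,"ry":0,"rz":0,"tx":12,"ty":5,"tz":-8,"jaw":18},{"rx":0,"ry":0,"rz":0,"tx":0,"ty":0,"tz":0,"jaw":18}]'
python3 -m pendant '[{"rx":-3.66,"ry":0,"rz":-5.24,"tx":0,"ty":0,"tz":0,"jaw":18},{"rx":-3.66,"ry":0,"rz":-5.24,"tx":0,"ty":0,"tz":0,"jaw":18},{"rx":-3.66,"ry":0,"rz":-5.24,"tx":0,"ty":0,"tz":0,"jaw":18},{"rx":-3.66,"ry":0,"rz":-5.24,"tx":0,"ty":0,"tz":0,"jaw":18},{"rx":-3.66,"ry":0,"rz":-5.24,"tx":0,"ty":0,"tz":0,"jaw":18},{"rx":-3.66,"ry":0,"rz":-5.24,"tx":0,"ty":0,"tz":0,"jaw":18},{"rx":-3.66,"ry":0,"rz":-5.24,"tx":0,"ty":0,"tz":0,"jaw":18},{"rx":-3.66,"ry":0,"rz":-5.24,"tx":0,"ty":0,"tz":0,"jaw":18},{"rx":-3.66,"ry":0,"rz":-5.24,"tx":0,"ty":0,"tz":0,"jaw":18},{"rx":0,"ry":0,"rz":0,"tx":0,"ty":0,"tz":0,"jaw":18}]'
python3 - <<'E'
from go import *
o=env.get_obs();print(o["qpos"])
p=np.array([.538,.35]);yaw=-20
d=np.array([np.cos(np.radians(yaw)),np.sin(np.radians(yaw))])
delta([*(p+.0042*d),.12],yaw,35,False)
E
```

```text
time_s: 14.73
tool_pos: [0.5245, 0.1817, 0.2479]
tool_rot: [-179.7, 34.7, 102.9]
force: [-1.1, -0.5, -0.9]
grip_width: 0.0279
time_s: 15.57
tool_pos: [0.5244, 0.1723, 0.2503]
tool_rot: [-179.7, 35.1, 160.0]
force: [0.4, -1.3, -0.4]
grip_width: 0.0277
[ 20.52848832 -12.06716848 -53.32595477 116.72888582  23.67390416
  51.51469986  24.121566  ]
turn [-0.33  0.11 -0.02] shift(now) [110.9 172.   80.4] shift(after turn) [110.6 171.6  81.6] world [  17.5  176.2 -130.3]
```

```bash
python3 -m pendant '[{"rx":0,"ry":0,"rz":0,"tx":2,"ty":10,"tz":-1.5,"jaw":18},{"rx":0,"ry":0,"rz":0,"tx":4,"ty":20,"tz":-3,"jaw":18},{"rx":0,"ry":0,"rz":0,"tx":6,"ty":28,"tz":-4.2,"jaw":18},{"rx":0,"ry":0,"rz":0,"tx":6,"ty":28,"tz":-4.2,"jaw":18},{"rx":0,"ry":0,"rz":0,"tx":6,"ty":28,"tz":-4.2,"jaw":18},{"rx":0,"ry":0,"rz":0,"tx":6,"ty":28,"tz":-4.2,"jaw":18},{"rx":0,"ry":0,"rz":0,"tx":4,"ty":20,"tz":-3,"jaw":18},{"rx":0,"ry":0,"rz":0,"tx":2,"ty":10,"tz":-1.7,"jaw":18},{"rx":0,"ry":0,"rz":0,"tx":8,"ty":0,"tz":11,"jaw":18},{"rx":0,"ry":0,"rz":0,"tx":12,"ty":0,"tz":17,"jaw":18},{"rx":0,"ry":0,"rz":0,"tx":15,"ty":0,"tz":22,"jaw":18},{"rx":0,"ry":0,"rz":0,"tx":15,"ty":0,"tz":22,"jaw":18},{"rx":0,"ry":0,"rz":0,"tx":15,"ty":0,"tz":22,"jaw":18},{"rx":0,"ry":0,"rz":0,"tx":9.6,"ty":0,"tz":12.5,"jaw":18},{"rx":0,"ry":0,"rz":0,"tx":0,"ty":0,"tz":0,"jaw":18},{"rx":0,"ry":0,"rz":0,"tx":0,"ty":0,"tz":0,"jaw":18}]'
python3 - <<'E'
from go import *
p=np.array([.538,.35]);yaw=-20
d=np.array([np.cos(np.radians(yaw)),np.sin(np.radians(yaw))])
delta([*(p+.0042*d),.0746],yaw,35,False)
for n in("scene","side","wrist"):
  c=Cam(n);cv2.imwrite(f"pics/{n}12.png",c.img[:,:,::-1] if n=="wrist" else c.img[150:330,250:450,::-1].repeat(3,0).repeat(3,1)); P=c.cloud()
  m=(np.hypot(P[...,0]-.54,P[...,1]-.35)<.07)&(P[...,2]>.08)&(c.img.min(2)>150); print(n,m.sum(),np.median(P[m],0) if m.any() else 0, P[m][:,2].max() if m.any() else 0)
E
```

```text
time_s: 16.9
tool_pos: [0.5416, 0.3533, 0.1193]
tool_rot: [-179.8, 34.9, 160.0]
force: [0.4, -0.1, -0.1]
grip_width: 0.0277
turn [-0.17 -0.1  -0.02] shift(now) [24.  -4.2 37.8] shift(after turn) [24.1 -4.3 37.8] world [  0.3  -4.7 -44.7]
scene 80 [0.5469978  0.35175382 0.15692689] 0.1588409561161651
side 77 [0.54697131 0.35405962 0.15769584] 0.16271945505693208
wrist 6794 [0.53074824 0.36033633 0.12727424] 0.1757297590557959
```

View pics/wrist12.png

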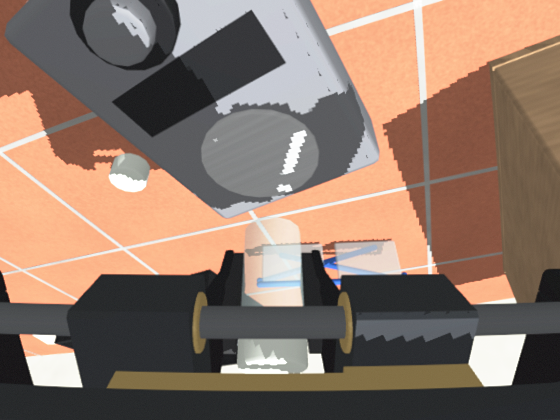

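View pics/scene12.png

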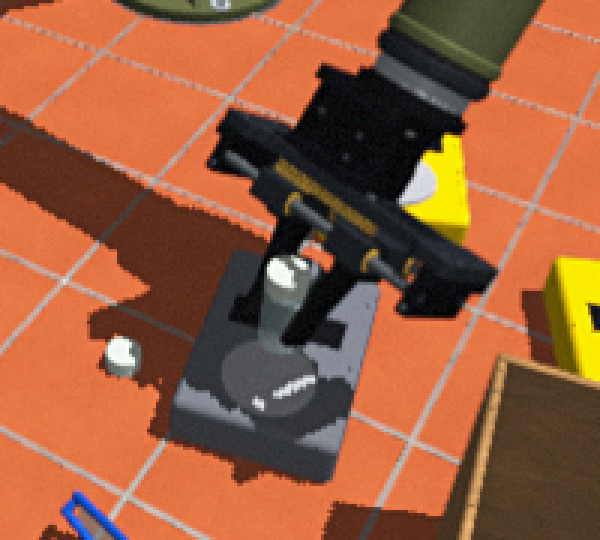

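View pics/side12.png

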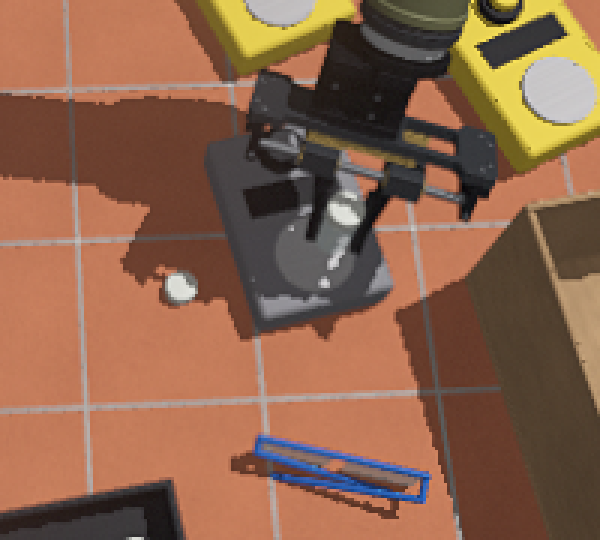

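Run:
```python
from go import *
for n,uv in(("scene",(250+288/3,150+270/3)),("side",(250+346/3,150+211/3))):
  c=Cam(n);print(n,c.plane([uv],.1567))
  P=c.cloud(); u0,v0=map(int,uv)
  # expected projections
  print("exp top",c.proj([.5376,.3547,.1567]),"exp bottom",c.proj([.5376,.3547,.0907]))
  w=P[v0-6:v0+25:2,u0-6:u0+7:2,:]
  for dv in range(-8,32,3):
    print(v0+dv,[f"{P[v0+dv,u,2]:.3f}" for u in range(u0-9,u0+10,2)])
  np.save(f"/tmp/{n}P.npy",P)
  cv2.imwrite(f"pics/{n}13.png",cv2.resize(c.img[v0-25:v0+45,u0-35:u0+35,::-1],None,fx=8,fy=8,interpolation=cv2.INTER_NEAREST))
```

```text
scene [[0.54296582 0.3539359  0.1567    ]]
exp top [[347.5328635  238.48943724]] exp bottom [[343.80431969 261.34534825]]
232 ['0.002', '-0.002', '0.156', '0.157', '0.153', '0.153', '0.148', '0.002', '-0.000', '0.002']
235 ['0.045', '0.149', '0.151', '0.160', '0.160', '0.161', '0.161', '0.066', '0.064', '-0.003']
238 ['0.041', '0.146', '0.159', '0.161', '0.160', '0.160', '0.161', '0.161', '0.160', '0.066']
241 ['0.140', '0.153', '0.160', '0.161', '0.159', '0.161', '0.162', '0.161', '0.159', '0.063']
244 ['nan', '0.148', '0.154', '0.156', '0.159', '0.158', '0.160', '0.158', '0.154', '0.153']
247 ['0.129', '0.141', '0.147', '0.150', '0.151', '0.151', '0.152', '0.150', '0.147', '0.151']
250 ['0.124', '0.134', '0.139', '0.142', '0.142', '0.142', '0.142', '0.138', '0.142', '0.143']
253 ['0.112', '0.126', '0.130', '0.133', '0.135', '0.135', '0.134', '0.136', '0.140', '0.141']
256 ['0.109', '0.119', '0.123', '0.126', '0.126', '0.125', '0.131', '0.133', '0.136', '0.131']
259 ['0.104', '0.112', '0.115', '0.115', '0.117', '0.124', '0.128', '0.127', '0.124', '0.120']
262 ['0.097', '0.103', '0.1
[... 1107 characters left out ...]
'0.121', '0.126', '0.126', '0.043']
233 ['0.046', '0.098', '0.098', '0.106', '0.103', '0.046', '0.114', '0.119', '0.043', '0.036']
236 ['0.041', '0.048', '0.046', '0.045', '0.044', '0.042', '0.047', '0.042', '0.042', '0.042']
239 ['0.046', '0.047', '0.047', '0.049', '0.045', '0.047', '0.040', '0.038', '0.040', '0.043']
242 ['0.047', '0.045', '0.048', '0.046', '0.048', '0.041', '0.043', '0.041', '0.043', '0.040']
245 ['0.045', '0.045', '0.042', '0.046', '0.044', '0.040', '0.043', '0.042', '0.041', '0.043']
248 ['0.043', '0.039', '0.040', '0.042', '0.042', '0.042', '0.040', '0.040', '0.038', '0.038']
251 ['0.042', '0.042', '0.040', '0.037', '0.031', '0.030', '0.026', '0.018', '0.015', '0.011']
```

View pics/scene13.png

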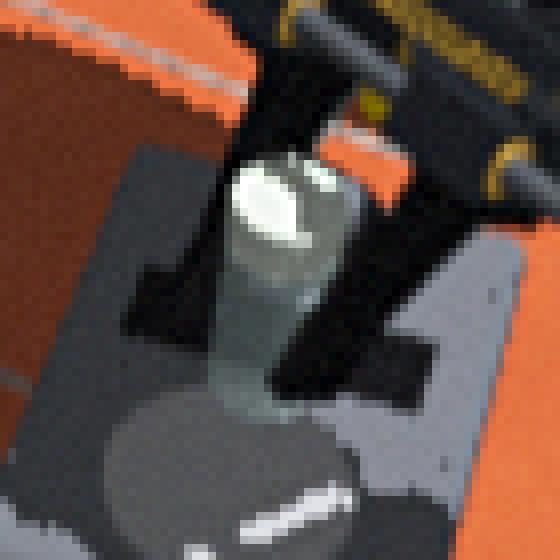

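View pics/side13.png

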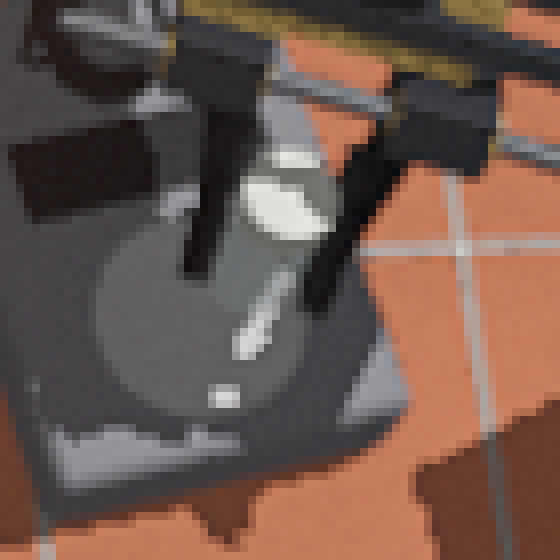

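Run:
```python
from go import *
L=[]
for n,uv in(("scene",(348.3,241.5)),("side",(366.2,219.4))):
  c=Cam(n);print(n,c.plane([uv],.160)); o,d=c.ray([uv]);L.append((o,d[0]/np.linalg.norm(d[0])))
  P=c.cloud(); m=(np.hypot(P[...,0]-.54,P[...,1]-.354)<.022)&(P[...,2]>.1562)&(P[...,2]<.167)
  k,l,st,ce=cv2.connectedComponentsWithStats(m.astype(np.uint8)); i=1+np.argmax(st[1:,4]); m=l==i
  Q=P[m]; A=np.c_[Q[:,:2]-Q[:,:2].mean(0),np.ones(len(Q))]; s=np.linalg.lstsq(A,Q[:,2],rcond=None)[0]
  print(n,m.sum(),Q.mean(0),"slope deg",np.degrees(s[:2]),ce[i])
  # body side surface points
  m=(np.hypot(P[...,0]-.54,P[...,1]-.354)<.025)&(P[...,2]>.098)&(P[...,2]<.137)&(c.img.max(2)>70)
  Q=P[m]
  for a,b in((.098,.108),(.108,.118),(.118,.128),(.128,.138)):
    q=Q[(Q[:,2]>a)&(Q[:,2]<b)]
    if len(q)>5: print(a,len(q),np.median(q,0).round(4))
M=sum(np.eye(3)-np.outer(d,d) for o,d in L);b=sum((np.eye(3)-np.outer(d,d))@o for o,d in L);print("tri",np.linalg.solve(M,b))
```

```text
scene [[0.54750377 0.36043046 0.16      ]]
scene 151 [0.54259355 0.35488482 0.15975187] slope deg [-0.54602134  0.76313503] [346.7218543  238.98675497]
0.098 33 [0.5553 0.3545 0.1023]
0.108 24 [0.5555 0.3551 0.1142]
0.118 26 [0.5552 0.3571 0.1239]
0.128 33 [0.5547 0.3587 0.1326]
side [[0.54325888 0.35637867 0.16      ]]
side 113 [0.54281437 0.35644901 0.15955891] slope deg [0.42030293 1.05066464] [366.16814159 219.30088496]
0.098 17 [0.5538 0.352  0.1039]
0.108 19 [0.5541 0.3517 0.1136]
0.118 20 [0.552  0.3468 0.1237]
0.128 21 [0.5535 0.35   0.1336]
tri [0.54040674 0.3581639  0.15273282]
```

Run:
```python
from go import *
o=env.get_obs(); B=R.from_euler('xyz',o["tool_rot"],degrees=True).as_matrix()
print(B.T@[-4.5,-5.5,0],B.T@[0,0,-40.])
```

```text
[ 1.91740227 -6.70736715 -1.35454584] [22.95146476 -0.05485469 32.76014738]
```

```bash
python3 -m pendant '[{"rx":0,"ry":0,"rz":0,"tx":1,"ty":-3.4,"tz":-0.7,"jaw":18},{"rx":0,"ry":0,"rz":0,"tx":0.9,"ty":-3.3,"tz":-0.7,"jaw":18},{"rx":0,"ry":0,"rz":0,"tx":3,"ty":0,"tz":4.2,"jaw":18},{"rx":0,"ry":0,"rz":0,"tx":6,"ty":0,"tz":8.6,"jaw":18},{"rx":0,"ry":0,"rz":0,"tx":6,"ty":0,"tz":8.6,"jaw":18},{"rx":0,"ry":0,"rz":0,"tx":5,"ty":0,"tz":7.2,"jaw":18},{"rx":0,"ry":0,"rz":0,"tx":3,"ty":0,"tz":4.2,"jaw":18},{"rx":0,"ry":0,"rz":0,"tx":0,"ty":0,"tz":0,"jaw":18},{"rx":0,"ry":0,"rz":0,"tx":0,"ty":0,"tz":0,"jaw":18}]'
cat > vialm.py <<'E'
from go import *
for n in ("scene","side"):
  c=Cam(n); P=c.cloud(); m=(np.hypot(P[...,0]-.54,P[...,1]-.352)<.022)&(P[...,2]>.108)&(P[...,2]<.128)
  h=np.percentile(P[m][:,2],85); m&=P[...,2]>h-.004
  k,l,st,ce=cv2.connectedComponentsWithStats(m.astype(np.uint8)); i=1+np.argmax(st[1:,4]); m=l==i
  print(n,m.sum(),P[m].mean(0).round(4),h)
  u0,v0=map(int,ce[i]);cv2.imwrite(f"pics/{n}_v.png",cv2.resize(c.img[v0-30:v0+40,u0-35:u0+35,::-1],None,fx=8,fy=8,interpolation=cv2.INTER_NEAREST))
E
python3 vialm.py
```

```text
time_s: 18.0
tool_pos: [0.5367, 0.3498, 0.0801]
tool_rot: [-179.9, 34.9, 160.1]
force: [-0.2, -0.0, -0.0]
grip_width: 0.0276
scene 120 [0.5385 0.3502 0.1178] 0.11861652530203631
side 101 [0.5375 0.3519 0.1179] 0.11923945599363836
```

View pics/scene_v.png

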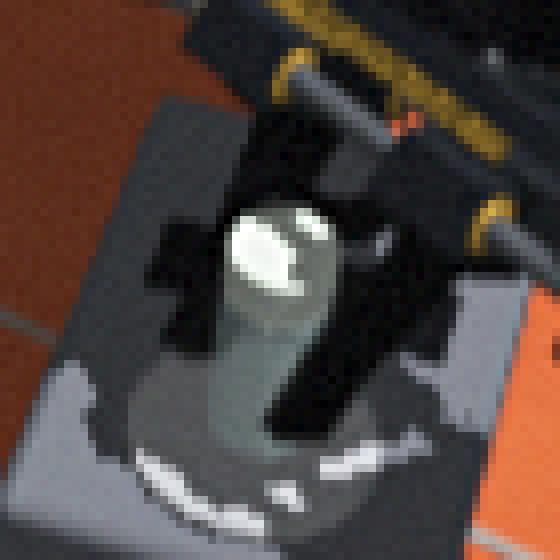

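View pics/side_v.png

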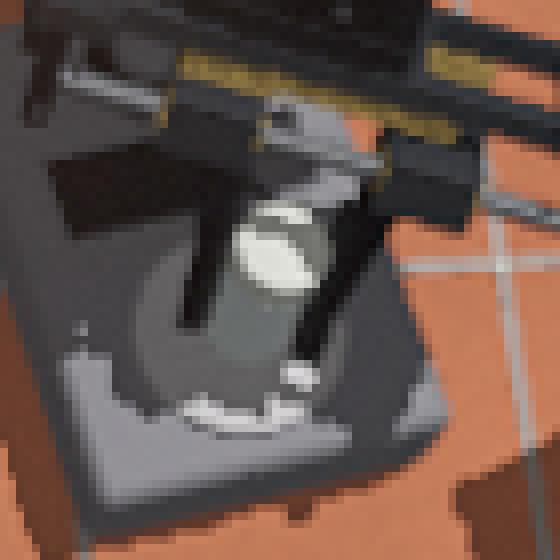

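The cap is at (0.538, 0.351) with the vial's bottom about 6 mm above the plate. Lowering slowly while watching the force.

```bash
python3 -m pendant '[{"rx":0,"ry":0,"rz":0,"tx":1.2,"ty":0,"tz":1.6,"jaw":18},{"rx":0,"ry":0,"rz":0,"tx":0.9,"ty":0,"tz":1.2,"jaw":18},{"rx":0,"ry":0,"rz":0,"tx":0.4,"ty":0,"tz":0.6,"jaw":18},{"rx":0,"ry":0,"rz":0,"tx":0,"ty":0,"tz":0,"jaw":18},{"rx":0,"ry":0,"rz":0,"tx":0,"ty":0,"tz":0,"jaw":18}]'
python3 -m pendant '[{"rx":0,"ry":0,"rz":0,"tx":0.6,"ty":0,"tz":0.8,"jaw":18},{"rx":0,"ry":0,"rz":0,"tx":0,"ty":0,"tz":0,"jaw":18},{"rx":0,"ry":0,"rz":0,"tx":0,"ty":0,"tz":0,"jaw":18}]'
```

```text
time_s: 18.52
tool_pos: [0.537, 0.3497, 0.0767]
tool_rot: [-180.0, 34.9, 160.0]
force: [-0.4, -0.5, -1.1]
grip_width: 0.0272
time_s: 18.77
tool_pos: [0.5369, 0.3498, 0.0756]
tool_rot: [-180.0, 34.9, 160.0]
force: [0.5, 0.1, -0.8]
grip_width: 0.0276
```

```bash
python3 -m pendant '[{"rx":0,"ry":0,"rz":0,"tx":0.6,"ty":0,"tz":0.8,"jaw":18},{"rx":0,"ry":0,"rz":0,"tx":0,"ty":0,"tz":0,"jaw":18},{"rx":0,"ry":0,"rz":0,"tx":0,"ty":0,"tz":0,"jaw":18}]'
python3 -m pendant '[{"rx":0,"ry":0,"rz":0,"tx":0.6,"ty":0,"tz":0.8,"jaw":18},{"rx":0,"ry":0,"rz":0,"tx":0,"ty":0,"tz":0,"jaw":18},{"rx":0,"ry":0,"rz":0,"tx":0,"ty":0,"tz":0,"jaw":18}]'
python3 vialm.py
```

```text
time_s: 19.02
tool_pos: [0.5369, 0.3499, 0.0747]
tool_rot: [-180.0, 34.9, 160.0]
force: [0.5, 0.2, 0.1]
grip_width: 0.0271
time_s: 19.27
tool_pos: [0.537, 0.3499, 0.0746]
tool_rot: [-180.0, 35.0, 160.0]
force: [-2.8, -1.4, 6.5]
grip_width: 0.0277
scene 125 [0.5388 0.3506 0.1121] 0.11298820703509961
side 88 [0.5375 0.3509 0.1123] 0.11396499048891955
```

Contact came at TCP z 0.0746, exactly as expected, and the cap top is at 0.112. Releasing.

```bash
python3 -m pendant '[{"rx":0,"ry":0,"rz":0,"tx":-0.3,"ty":0,"tz":-0.4,"jaw":18},{"rx":0,"ry":0,"rz":0,"tx":0,"ty":0,"tz":0,"jaw":29},{"rx":0,"ry":0,"rz":0,"tx":0,"ty":0,"tz":0,"jaw":34},{"rx":0,"ry":0,"rz":0,"tx":0,"ty":0,"tz":0,"jaw":42},{"rx":0,"ry":0,"rz":0,"tx":0,"ty":0,"tz":0,"jaw":50},{"rx":0,"ry":0,"rz":0,"tx":0,"ty":0,"tz":-8,"jaw":50},{"rx":0,"ry":0,"rz":0,"tx":0,"ty":0,"tz":-15,"jaw":50},{"rx":0,"ry":0,"rz":0,"tx":0,"ty":0,"tz":-25,"jaw":50},{"rx":0,"ry":0,"rz":0,"tx":0,"ty":0,"tz":-30,"jaw":50},{"rx":0,"ry":0,"rz":0,"tx":0,"ty":0,"tz":-30,"jaw":50},{"rx":0,"ry":0,"rz":0,"tx":0,"ty":0,"tz":-30,"jaw":50},{"rx":0,"ry":0,"rz":0,"tx":0,"ty":0,"tz":-15,"jaw":40},{"rx":0,"ry":0,"rz":0,"tx":0,"ty":0,"tz":0,"jaw":20},{"rx":0,"ry":0,"rz":0,"tx":0,"ty":0,"tz":0,"jaw":0}]'
python3 vialm.py
python3 - <<'E'
from go import *
print(env.get_obs()["qpos"])
c=Cam("wrist");cv2.imwrite("pics/w14.png",c.img[:,:,::-1])
P=c.cloud();m=(np.hypot(P[...,0]-.538,P[...,1]-.35)<.025)&(abs(P[...,2]-.112)<.005);print(m.sum(),P[m].mean(0))
b=S["button"]
delta([*b,.064+.03+.014],-20,0,False); delta([*b,.064+.03+.014],11.4,0,False)
m=(np.hypot(P[...,0]-b[0],P[...,1]-b[1])<.017)&(abs(P[...,2]-.064)<.004);print("btn",m.sum(),P[m].mean(0) if m.any() else 0)
E
```

```text
time_s: 20.53
tool_pos: [0.4547, 0.3798, 0.1999]
tool_rot: [180.0, 35.0, 160.0]
force: [0.6, -0.3, -0.8]
grip_width: 0.0373
scene 120 [0.5386 0.3501 0.1123] 0.1133543883036586
side 84 [0.5376 0.3506 0.1123] 0.11337518262865483
[ -2.93038206  18.50264306 -67.66190217 106.97606294  54.55920592
  75.23825188 -19.11224611]
726 [0.53340762 0.35155629 0.11138011]
turn [-0.17 34.88 -0.04] shift(now) [ 47.7 -48.8  76.4] shift(after turn) [ -4.5 -49.   89.8] world [-12.5 -47.6 -89.8]
turn [ -9.72  33.95 -30.45] shift(now) [ 47.7 -48.8  76.4] shift(after turn) [ 21.7 -44.2  89.8] world [-12.5 -47.6 -89.8]
btn 927 [0.4390678  0.33126206 0.06382387]
```

View pics/w14.png

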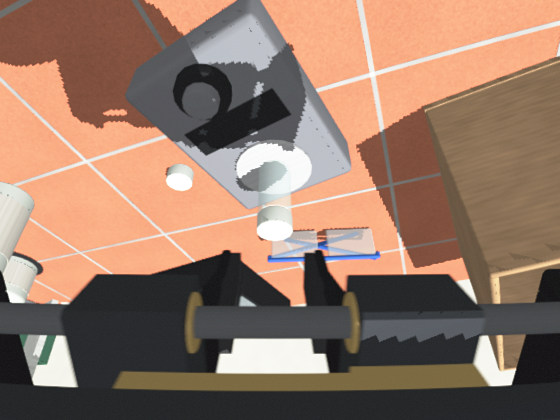

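View pics/scene_v.png

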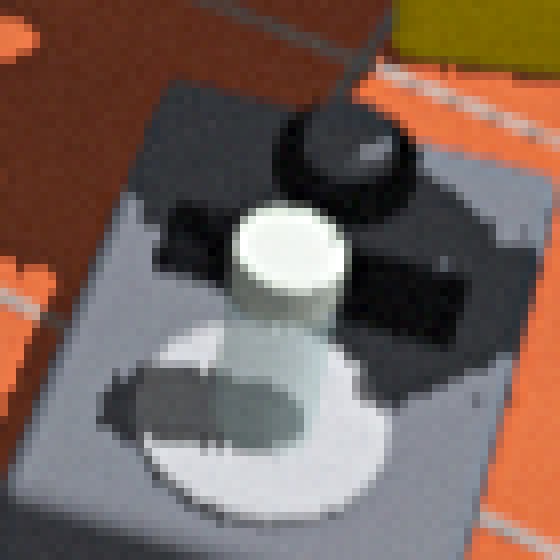

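The vial stands upright on the plate: in the scene crop its cap is at (290,250) and the plate centre near (267,422). I'll check centring in the wrist image, where plate and cap are seen together.

Run:
```python
from go import *
for n in("wrist","scene","side"):
    c=Cam(n);P=c.cloud();I=c.img.astype(int);V=I.max(2)
    near=np.hypot(P[...,0]-.537,P[...,1]-.35)<.05
    m=near&(P[...,2]<.052)&(V>(190 if n!="side" else 170))
    m=m.astype(np.uint8); cn=np.vstack([q for q in cv2.findContours(m,0,cv2.CHAIN_APPROX_NONE)[0] if len(q)>25])
    Q=c.plane(cn[:,0].astype(float),.046)[:,:2]
    from scipy.optimize import least_squares
    f=least_squares(lambda p:np.hypot(*(Q-p).T)-.034,[.537,.35],loss='cauchy',f_scale=.001).x
    r=np.hypot(*(Q-f).T); ang=np.degrees(np.arctan2(*(Q-f).T[::-1]))[abs(r-.034)<.002]
    mm=near&(abs(P[...,2]-.112)<.0045)&(V>150); cn=max(cv2.findContours(mm.astype(np.uint8),0,cv2.CHAIN_APPROX_NONE)[0],key=cv2.contourArea)
    T=c.plane(cn[:,0].astype(float),.112)[:,:2]
    print(n,"plate",f.round(4),(abs(r-.034)<.002).sum(),len(r),np.histogram(ang,8,(-180,180))[0],"cap",np.round(circ(T),4),"mean",P[mm].mean(0).round(4))
```

```text
wrist plate [0.5375 0.3438] 93 456 [26  2 21  3  3  0  6 32] cap [0.5335 0.3515 0.0154] mean [0.5336 0.3515 0.1115]
scene plate [0.5355 0.3479] 38 78 [ 0  0  0 10 12 10  6  0] cap [0.5387 0.3507 0.0135] mean [0.539  0.3508 0.1123]
side plate [0.5352 0.3504] 34 85 [4 4 0 9 9 5 3 0] cap [0.5371 0.3511 0.0129] mean [0.537  0.3512 0.1117]
```

Run:
```python
from go import *
c=Cam("wrist");cv2.imwrite("pics/w15.png",cv2.resize(c.img[60:260,110:370,::-1],None,fx=3,fy=3,interpolation=cv2.INTER_NEAREST))
```

View pics/w15.png

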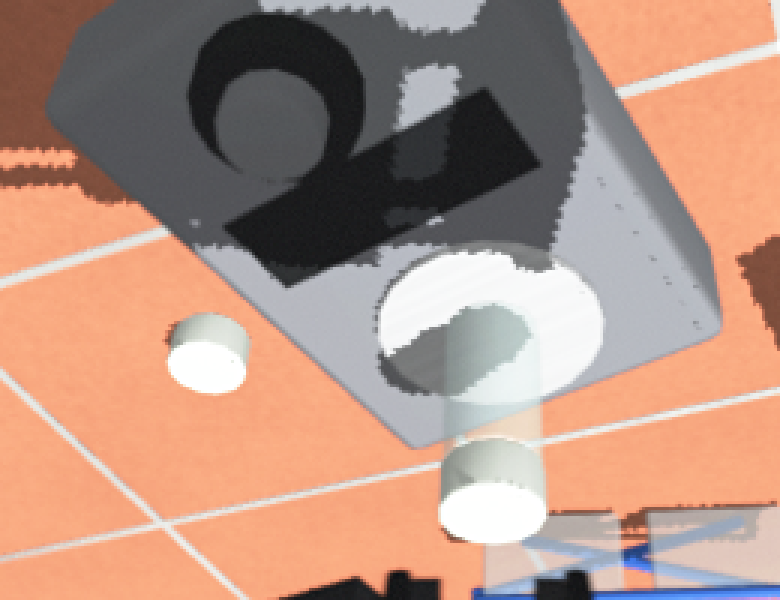

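Plate ellipse centre in the wrist crop is about (491,323) and the vial body spans x 443..541, centre 492. Combining both views, it is centred within a millimetre or two. Next: straighten the tool, close the jaws and go above the button.

```bash
python3 -m pendant '[{"rx":0,"ry":6.98,"rz":0,"tx":0,"ty":0,"tz":0,"jaw":0},{"rx":0,"ry":6.98,"rz":0,"tx":0,"ty":0,"tz":0,"jaw":0},{"rx":0,"ry":6.98,"rz":0,"tx":0,"ty":0,"tz":0,"jaw":0},{"rx":0,"ry":6.98,"rz":0,"tx":0,"ty":0,"tz":0,"jaw":0},{"rx":0,"ry":6.98,"rz":0,"tx":0,"ty":0,"tz":0,"jaw":0},{"rx":0,"ry":0,"rz":0,"tx":-2,"ty":-24,"tz":0,"jaw":0},{"rx":0,"ry":0,"rz":0,"tx":-2,"ty":-25,"tz":0,"jaw":0},{"rx":0,"ry":0,"rz":0,"tx":0,"ty":0,"tz":25,"jaw":0},{"rx":0,"ry":0,"rz":0,"tx":0,"ty":0,"tz":25,"jaw":0},{"rx":0,"ry":0,"rz":0,"tx":0,"ty":0,"tz":20,"jaw":0},{"rx":0,"ry":0,"rz":0,"tx":0,"ty":0,"tz":0,"jaw":0},{"rx":0,"ry":0,"rz":0,"tx":0,"ty":0,"tz":0,"jaw":0}]' 20
python3 - <<'E'
from go import *
c=Cam("wrist");cv2.imwrite("pics/w16.png",c.img[:,:,::-1])
c=Cam("side");cv2.imwrite("pics/side16.png",c.img[150:330,250:450,::-1].repeat(3,0).repeat(3,1))
c=Cam("scene");cv2.imwrite("pics/scene16.png",c.img[170:330,250:450,::-1].repeat(3,0).repeat(3,1))
delta([.442,.3305,.078],-20,0,False)
E
```

```text
time_s: 21.88
tool_pos: [0.4411, 0.3317, 0.1288]
tool_rot: [-179.9, -0.1, 160.0]
force: [-0.3, 0.6, 0.5]
grip_width: 0.0007
turn [0.1  0.1  0.05] shift(now) [-0.8 -2.7 53. ] shift(after turn) [-0.9 -2.6 53. ] world [ -0.1  -2.8 -53. ]
```

View pics/w16.png

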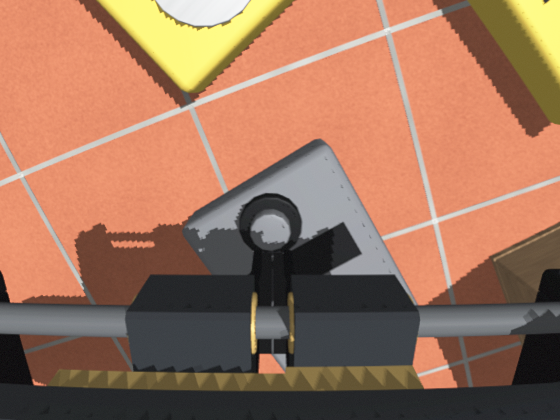

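View pics/side16.png

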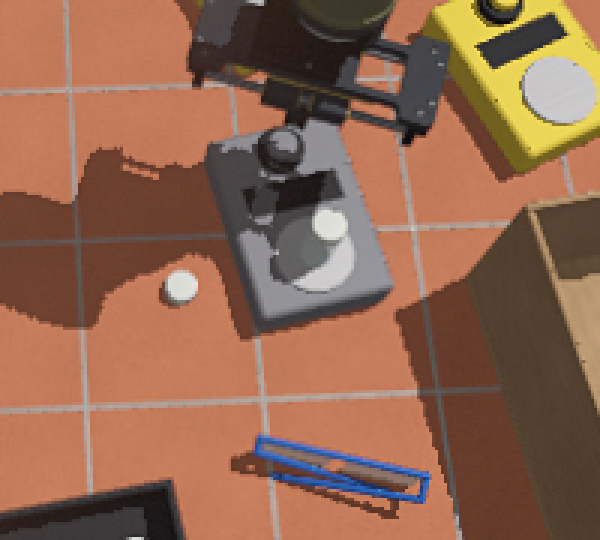

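View pics/scene16.png

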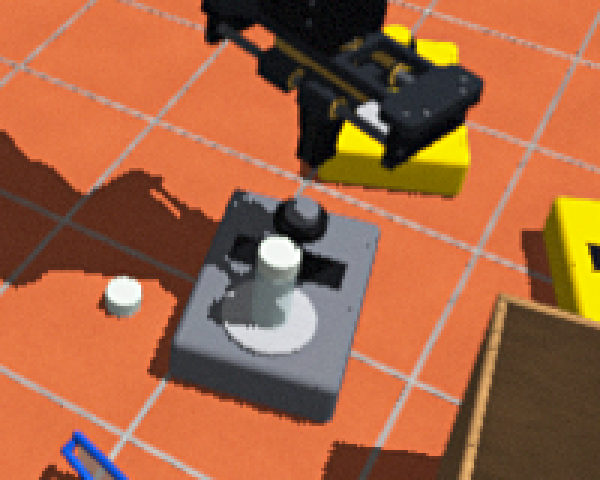

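The closed fingers are in line with the button (button at (271,231) in the wrist view), and the vial stands on the plate. Pressing now.

```bash
python3 -m pendant '[{"rx":0,"ry":0,"rz":0,"tx":-0.8,"ty":-2.7,"tz":20,"jaw":0},{"rx":0,"ry":0,"rz":0,"tx":0,"ty":0,"tz":18,"jaw":0},{"rx":0,"ry":0,"rz":0,"tx":0,"ty":0,"tz":9,"jaw":0},{"rx":0,"ry":0,"rz":0,"tx":0,"ty":0,"tz":3,"jaw":0},{"rx":0,"ry":0,"rz":0,"tx":0,"ty":0,"tz":2,"jaw":0},{"rx":0,"ry":0,"rz":0,"tx":0,"ty":0,"tz":2,"jaw":0},{"rx":0,"ry":0,"rz":0,"tx":0,"ty":0,"tz":2,"jaw":0},{"rx":0,"ry":0,"rz":0,"tx":0,"ty":0,"tz":2,"jaw":0},{"rx":0,"ry":0,"rz":0,"tx":0,"ty":0,"tz":2,"jaw":0}]'
```

```text
time_s: 22.78
tool_pos: [0.4418, 0.3302, 0.072]
tool_rot: [180.0, 0.1, 160.0]
force: [-6.0, -7.4, 31.1]
grip_width: 0.0004
```

Fully down at z = 0.072 with 31 N. I'll ease 1 mm to stay clear of the limit and hold.

```bash
python3 -m pendant '[{"rx":0,"ry":0,"rz":0,"tx":0,"ty":0,"tz":-1,"jaw":0},{"rx":0,"ry":0,"rz":0,"tx":0,"ty":0,"tz":0,"jaw":0},{"rx":0,"ry":0,"rz":0,"tx":0,"ty":0,"tz":0,"jaw":0},{"rx":0,"ry":0,"rz":0,"tx":0,"ty":0,"tz":0,"jaw":0}]'
```

```text
time_s: 23.12
tool_pos: [0.4418, 0.3301, 0.0723]
tool_rot: [180.0, 0.1, 160.0]
force: [-3.1, -2.3, 11.6]
grip_width: 0.0002
```

```bash
python3 -m pendant '[{"rx":0,"ry":0,"rz":0,"tx":0,"ty":0,"tz":0.2,"jaw":0},{"rx":0,"ry":0,"rz":0,"tx":0,"ty":0,"tz":0,"jaw":0},{"rx":0,"ry":0,"rz":0,"tx":0,"ty":0,"tz":0,"jaw":0},{"rx":0,"ry":0,"rz":0,"tx":0,"ty":0,"tz":0,"jaw":0},{"rx":0,"ry":0,"rz":0,"tx":0,"ty":0,"tz":0,"jaw":0},{"rx":0,"ry":0,"rz":0,"tx":0,"ty":0,"tz":0,"jaw":0},{"rx":0,"ry":0,"rz":0,"tx":0,"ty":0,"tz":0,"jaw":0},{"rx":0,"ry":0,"rz":0,"tx":0,"ty":0,"tz":0,"jaw":0},{"rx":0,"ry":0,"rz":0,"tx":0,"ty":0,"tz":0,"jaw":0},{"rx":0,"ry":0,"rz":0,"tx":0,"ty":0,"tz":0,"jaw":0},{"rx":0,"ry":0,"rz":0,"tx":0,"ty":0,"tz":0,"jaw":0},{"rx":0,"ry":0,"rz":0,"tx":0,"ty":0,"tz":0,"jaw":0},{"rx":0,"ry":0,"rz":0,"tx":0,"ty":0,"tz":0,"jaw":0},{"rx":0,"ry":0,"rz":0,"tx":0,"ty":0,"tz":0,"jaw":0},{"rx":0,"ry":0,"rz":0,"tx":0,"ty":0,"tz":0,"jaw":0},{"rx":0,"ry":0,"rz":0,"tx":0,"ty":0,"tz":0,"jaw":0},{"rx":0,"ry":0,"rz":0,"tx":0,"ty":0,"tz":0,"jaw":0},{"rx":0,"ry":0,"rz":0,"tx":0,"ty":0,"tz":0,"jaw":0},{"rx":0,"ry":0,"rz":0,"tx":0,"ty":0,"tz":0,"jaw":0},{"rx":0,"ry":0,"rz":0,"tx":0,"ty":0,"tz":0,"jaw":0}]'
python3 -m pendant '[{"rx":0,"ry":0,"rz":0,"tx":0,"ty":0,"tz":0,"jaw":0},{"rx":0,"ry":0,"rz":0,"tx":0,"ty":0,"tz":0,"jaw":0},{"rx":0,"ry":0,"rz":0,"tx":0,"ty":0,"tz":0,"jaw":0}]'
python3 -m pendant '[{"rx":0,"ry":0,"rz":0,"tx":0,"ty":0,"tz":-10,"jaw":0},{"rx":0,"ry":0,"rz":0,"tx":0,"ty":0,"tz":-25,"jaw":0},{"rx":0,"ry":0,"rz":0,"tx":0,"ty":0,"tz":-35,"jaw":0},{"rx":0,"ry":0,"rz":0,"tx":0,"ty":0,"tz":-40,"jaw":10},{"rx":0,"ry":0,"rz":0,"tx":0,"ty":0,"tz":-40,"jaw":25},{"rx":0,"ry":0,"rz":0,"tx":0,"ty":0,"tz":-35,"jaw":40},{"rx":0,"ry":0,"rz":0,"tx":0,"ty":0,"tz":-15,"jaw":55},{"rx":0,"ry":0,"rz":0,"tx":0,"ty":0,"tz":0,"jaw":55}]'
python3 - <<'E'
from go import *
c=Cam("scene");P=c.cloud();cv2.imwrite("pics/scene17.png",c.img[:,:,::-1])
m=(np.hypot(P[...,0]-.443,P[...,1]-.3305)<.012)&(P[...,2]>.05)&(P[...,2]<.07);print("button z",np.percentile(P[m][:,2],80))
for n in("scene","side"):
  c=Cam(n);P=c.cloud();m=(np.hypot(P[...,0]-.514,P[...,1]-.015)<.03)&(abs(P[...,2]-.142)<.005);print("bottle",P[m].mean(0))
print(env.get_obs()["qpos"])
delta([.514,.016,.26],-77.5,35,False)
E
```

```text
time_s: 24.78
tool_pos: [0.4418, 0.3301, 0.0723]
tool_rot: [180.0, 0.1, 160.0]
force: [-3.9, -2.5, 12.8]
grip_width: 0.0007
time_s: 25.03
tool_pos: [0.4418, 0.3301, 0.0724]
tool_rot: [180.0, 0.1, 160.0]
force: [-4.0, -3.9, 13.4]
grip_width: 0.0005
time_s: 25.7
tool_pos: [0.4428, 0.3315, 0.275]
tool_rot: [179.7, 0.3, 160.0]
force: [-0.2, 0.9, -0.7]
grip_width: 0.0259
button z 0.0649513926641803
bottle [0.51656908 0.01620973 0.14158807]
bottle [0.51558614 0.01523208 0.14157796]
[ 23.70854406  19.00228052 -75.99905753  92.81650293  18.62620226
  82.85819014  16.09080221]
turn [ 17.52 -31.91  55.67] shift(now) [-175.3 -269.3   10. ] shift(after turn) [-257.8    3.3  192.2] world [  72.8 -313.    -9.6]
```

View pics/scene17.png

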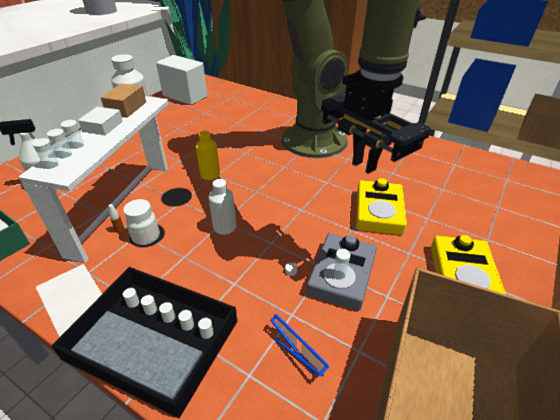

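The button is back up (0.065), the vial stands at (342,262), and nothing else has moved. The hold lasted about 2.25 s. Now fetching the bottle.

```bash
python3 -m pendant '[{"rx":0,"ry":0,"rz":0,"tx":-8,"ty":-12,"tz":0,"jaw":55},{"rx":0,"ry":0,"rz":0,"tx":-16,"ty":-24,"tz":0,"jaw":55},{"rx":0,"ry":0,"rz":0,"tx":-20,"ty":-30,"tz":0,"jaw":55},{"rx":0,"ry":0,"rz":0,"tx":-20,"ty":-30,"tz":0,"jaw":55},{"rx":0,"ry":0,"rz":0,"tx":-20,"ty":-30,"tz":0,"jaw":55},{"rx":0,"ry":0,"rz":0,"tx":-20,"ty":-30,"tz":0,"jaw":55},{"rx":0,"ry":0,"rz":0,"tx":-17,"ty":-26,"tz":0,"jaw":55},{"rx":0,"ry":0,"rz":0,"tx":-11,"ty":-15,"tz":0,"jaw":55},{"rx":1.75,"ry":-3.19,"rz":5.57,"tx":0,"ty":0,"tz":0,"jaw":55},{"rx":1.75,"ry":-3.19,"rz":5.57,"tx":0,"ty":0,"tz":0,"jaw":55},{"rx":1.75,"ry":-3.19,"rz":5.57,"tx":0,"ty":0,"tz":0,"jaw":55},{"rx":1.75,"ry":-3.19,"rz":5.57,"tx":0,"ty":0,"tz":0,"jaw":55},{"rx":1.75,"ry":-3.19,"rz":5.57,"tx":0,"ty":0,"tz":0,"jaw":55},{"rx":1.75,"ry":-3.19,"rz":5.57,"tx":0,"ty":0,"tz":0,"jaw":55},{"rx":1.75,"ry":-3.19,"rz":5.57,"tx":0,"ty":0,"tz":0,"jaw":55},{"rx":1.75,"ry":-3.19,"rz":5.57,"tx":0,"ty":0,"tz":0,"jaw":55},{"rx":1.75,"ry":-3.19,"rz":5.57,"tx":0,"ty":0,"tz":0,"jaw":55},{"rx":1.75,"ry":-3.19,"rz":5.57,"tx":0,"ty":0,"tz":0,"jaw":55},{"rx":0,"ry":0,"rz":0,"tx":0,"ty":0,"tz":0,"jaw":55},{"rx":0,"ry":0,"rz":0,"tx":0,"ty":0,"tz":0,"jaw":55}]'
python3 - <<'E'
from go import *
print(env.get_obs()["qpos"])
c=Cam("wrist");cv2.imwrite("pics/w18.png",c.img[:,:,::-1])
P=c.cloud();m=(np.hypot(P[...,0]-.514,P[...,1]-.015)<.03)&(abs(P[...,2]-.142)<.005);print("bottle",m.sum(),P[m].mean(0))
delta([.5149,.0117,.1315],-77.5,35,False)
E
```

```text
time_s: 27.52
tool_pos: [0.4971, 0.1005, 0.2681]
tool_rot: [-179.3, 34.4, 103.9]
force: [0.1, 0.2, 0.6]
grip_width: 0.0549
[ 23.35711151  16.74952989 -68.43156094  99.41022522  43.54432734
  95.94104485 -37.10672621]
bottle 822 [0.51338933 0.0176835  0.14181879]
turn [ 0.14 -0.57  0.98] shift(now) [  4.1  -2.3 164. ] shift(after turn) [  5.7  -1.9 164. ] world [  17.4  -87.7 -137.6]
```

View pics/w18.png

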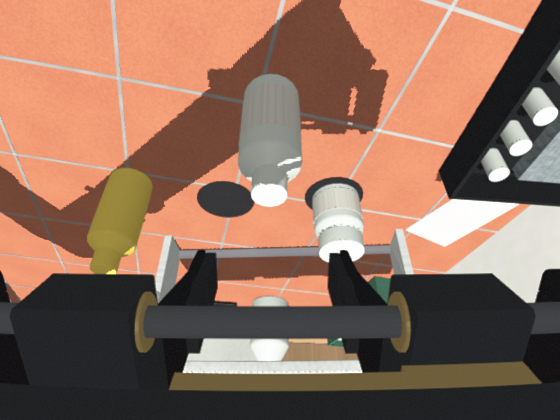

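The bottle cap is at (268,190), unchanged and in line with the fingers. Small turn correction, then advance.

```bash
python3 -m pendant '[{"rx":0.14,"ry":-0.57,"rz":0.98,"tx":0,"ty":0,"tz":0,"jaw":55},{"rx":0,"ry":0,"rz":0,"tx":3,"ty":-1,"tz":15,"jaw":55},{"rx":0,"ry":0,"rz":0,"tx":2.7,"ty":-0.9,"tz":30,"jaw":55},{"rx":0,"ry":0,"rz":0,"tx":0,"ty":0,"tz":30,"jaw":55},{"rx":0,"ry":0,"rz":0,"tx":0,"ty":0,"tz":20,"jaw":55},{"rx":0,"ry":0,"rz":0,"tx":0,"ty":0,"tz":10,"jaw":55},{"rx":0,"ry":0,"rz":0,"tx":0,"ty":0,"tz":0,"jaw":55},{"rx":0,"ry":0,"rz":0,"tx":0,"ty":0,"tz":0,"jaw":55}]' 45
python3 - <<'E'
from go import *
print(env.get_obs()["qpos"])
c=Cam("wrist");cv2.imwrite("pics/w19.png",c.img[:,:,::-1])
delta([.5149,.0117,.1315],-77.5,35,False)
E
```

```text
time_s: 28.23
tool_pos: [0.5084, 0.0438, 0.182]
tool_rot: [179.7, 35.1, 102.0]
force: [-0.9, 0.7, -0.6]
grip_width: 0.0554
[ 26.41821628  19.60485543 -65.20858272 107.59031789  48.34395679
  86.82242529 -41.03305046]
turn [ 0.14  0.08 -0.37] shift(now) [ 1.8 -1.3 61.1] shift(after turn) [ 1.7 -1.1 61.1] world [  6.2 -33.1 -51. ]
```

View pics/w19.png

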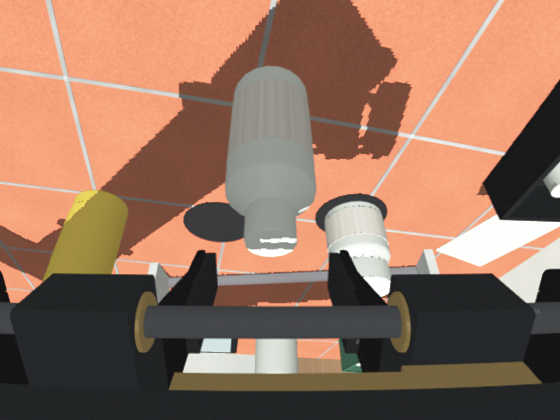

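```bash
python3 -m pendant '[{"rx":0,"ry":0,"rz":-0.37,"tx":1.8,"ty":-1.3,"tz":20,"jaw":55},{"rx":0,"ry":0,"rz":0,"tx":0,"ty":0,"tz":20,"jaw":55},{"rx":0,"ry":0,"rz":0,"tx":0,"ty":0,"tz":13,"jaw":55},{"rx":0,"ry":0,"rz":0,"tx":0,"ty":0,"tz":7,"jaw":55},{"rx":0,"ry":0,"rz":0,"tx":0,"ty":0,"tz":0,"jaw":55},{"rx":0,"ry":0,"rz":0,"tx":0,"ty":0,"tz":0,"jaw":45},{"rx":0,"ry":0,"rz":0,"tx":0,"ty":0,"tz":0,"jaw":38},{"rx":0,"ry":0,"rz":0,"tx":0,"ty":0,"tz":0,"jaw":30},{"rx":0,"ry":0,"rz":0,"tx":0,"ty":0,"tz":0,"jaw":20},{"rx":0,"ry":0,"rz":0,"tx":0,"ty":0,"tz":0,"jaw":20},{"rx":0,"ry":0,"rz":0,"tx":0,"ty":0,"tz":0,"jaw":20},{"rx":0,"ry":0,"rz":0,"tx":0,"ty":0,"tz":0,"jaw":20}]' 45
python3 - <<'E'
from go import *
delta([.5149,.0117,.1315],-77.5,35,False)
for n in("scene","side"):
  c=Cam(n);P=c.cloud();I=c.img.astype(int)
  m=(np.hypot(P[...,0]-.514,P[...,1]-.015)<.045)&(P[...,2]>.02)&(P[...,2]<.09)&(I.min(2)>60);print(n,m.sum(),np.round(circ(P[m][:,:2]),4))
E
```

```text
time_s: 29.28
tool_pos: [0.5143, 0.0122, 0.1317]
tool_rot: [180.0, 35.1, 102.6]
force: [-0.3, 1.1, 3.6]
grip_width: 0.0311
turn [0.09 0.12 0.08] shift(now) [-0.5  0.5  0.5] shift(after turn) [-0.5  0.5  0.5] world [ 0.6 -0.5 -0.2]
scene 518 [0.5144 0.0143 0.0294]
side 137 [0.5151 0.0148 0.0291]
```

Gripped again (31 mm). Lift and carry back over the mat.

```bash
python3 -m pendant '[{"rx":0,"ry":0,"rz":0,"tx":-2.5,"ty":0,"tz":-3.5,"jaw":20},{"rx":0,"ry":0,"rz":0,"tx":-5,"ty":0,"tz":-7,"jaw":20},{"rx":0,"ry":0,"rz":0,"tx":-7,"ty":0,"tz":-10,"jaw":20},{"rx":0,"ry":0,"rz":0,"tx":-5,"ty":0,"tz":-7,"jaw":20},{"rx":0,"ry":0,"rz":0,"tx":-3,"ty":0,"tz":-4,"jaw":20},{"rx":0,"ry":0,"rz":0,"tx":0,"ty":0,"tz":0,"jaw":20}]'
python3 - <<'E'
from go import *
print(env.get_obs()["qpos"])
delta([.4903,-.1807,.160],-77.5,35,False)
E
```

```text
time_s: 29.88
tool_pos: [0.515, 0.0118, 0.1715]
tool_rot: [179.8, 35.1, 102.5]
force: [-0.4, -0.3, -4.5]
grip_width: 0.0307
[ 29.95841265  18.79593279 -64.61427893 109.34989529  49.27719747
  83.63913994 -38.44111919]
turn [ 0.16  0.12 -0.04] shift(now) [-142.7  -66.   114.3] shift(after turn) [-142.9  -65.7  114.1] world [ -24.7 -192.5  -11.5]
```

```bash
python3 -m pendant '[{"rx":0,"ry":0,"rz":0,"tx":-6,"ty":-3,"tz":5,"jaw":20},{"rx":0,"ry":0,"rz":0,"tx":-12,"ty":-5,"tz":9,"jaw":20},{"rx":0,"ry":0,"rz":0,"tx":-17,"ty":-8,"tz":14,"jaw":20},{"rx":0,"ry":0,"rz":0,"tx":-18,"ty":-8.5,"tz":14.5,"jaw":20},{"rx":0,"ry":0,"rz":0,"tx":-18,"ty":-8.5,"tz":14.5,"jaw":20},{"rx":0,"ry":0,"rz":0,"tx":-18,"ty":-8.5,"tz":14.5,"jaw":20},{"rx":0,"ry":0,"rz":0,"tx":-18,"ty":-8.5,"tz":14.5,"jaw":20},{"rx":0,"ry":0,"rz":0,"tx":-17,"ty":-8,"tz":14,"jaw":20},{"rx":0,"ry":0,"rz":0,"tx":-12,"ty":-5,"tz":9,"jaw":20},{"rx":0,"ry":0,"rz":0,"tx":-6.7,"ty":-3,"tz":5.3,"jaw":20},{"rx":0,"ry":0,"rz":0,"tx":0,"ty":0,"tz":0,"jaw":20},{"rx":0,"ry":0,"rz":0,"tx":0,"ty":0,"tz":0,"jaw":20}]'
python3 - <<'E'
from go import *
print(env.get_obs()["qpos"])
delta([.4903,-.1807,.1335],-77.5,35,False)
for n in("scene","side"):
  c=Cam(n);P=c.cloud();I=c.img.astype(int);cv2.imwrite(f"pics/{n}20.png",c.img[100:280,60:260,::-1].repeat(3,0).repeat(3,1))
  m=(np.hypot(P[...,0]-.49,P[...,1]+.177)<.045)&(P[...,2]>.035)&(P[...,2]<.12)&(I.min(2)>60)
  for a,b in((.035,.075),(.075,.115)):
    q=P[m&(P[...,2]>a)&(P[...,2]<b)];print(n,len(q),np.round(circ(q[:,:2]),4))
E
```

```text
time_s: 30.88
tool_pos: [0.4891, -0.1807, 0.1579]
tool_rot: [-180.0, 35.1, 102.6]
force: [0.5, 0.4, -4.4]
grip_width: 0.0311
[ 54.44743251   4.99022441 -61.20728632 119.00301558  45.14765262
  63.08830851 -16.8922283 ]
turn [0.01 0.06 0.05] shift(now) [13.8  1.2 20.2] shift(after turn) [13.8  1.2 20.2] world [  1.2  -0.  -24.4]
scene 265 [ 0.4894 -0.1772  0.0286]
scene 294 [ 0.4891 -0.1774  0.029 ]
side 87 [ 0.4939 -0.1769  0.0259]
side 13 [ 0.4964 -0.1785  0.0235]
```

View pics/scene20.png

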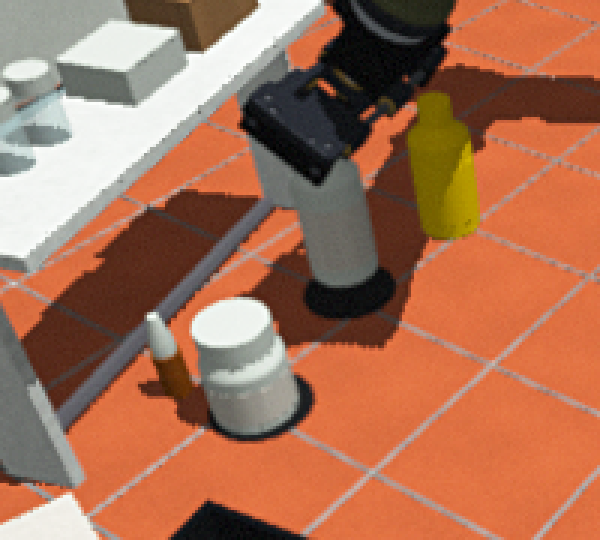

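View pics/side20.png

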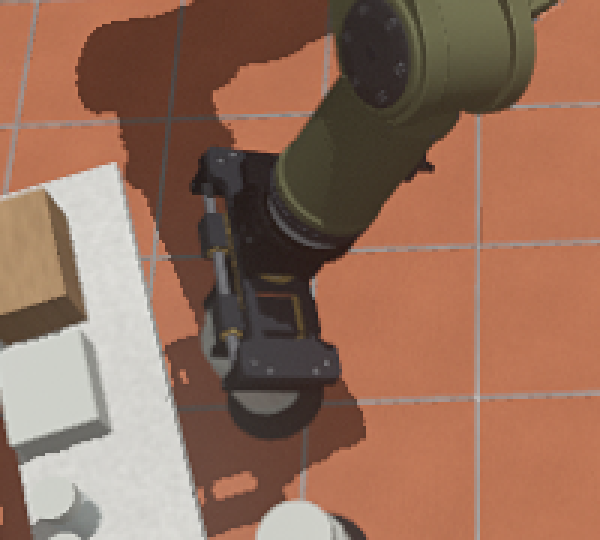

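Scene shows the bottle upright above the mat, axis at (0.4893, -0.1773) against mat (0.490, -0.1775). Lowering.

```bash
python3 -m pendant '[{"rx":0,"ry":0,"rz":0,"tx":2,"ty":1,"tz":3,"jaw":20},{"rx":0,"ry":0,"rz":0,"tx":4,"ty":0,"tz":5.7,"jaw":20},{"rx":0,"ry":0,"rz":0,"tx":4,"ty":0,"tz":5.7,"jaw":20},{"rx":0,"ry":0,"rz":0,"tx":2.3,"ty":0,"tz":3.3,"jaw":20},{"rx":0,"ry":0,"rz":0,"tx":1,"ty":0,"tz":1.5,"jaw":20},{"rx":0,"ry":0,"rz":0,"tx":0.5,"ty":0,"tz":0.8,"jaw":20},{"rx":0,"ry":0,"rz":0,"tx":0,"ty":0,"tz":0,"jaw":20},{"rx":0,"ry":0,"rz":0,"tx":0,"ty":0,"tz":0,"jaw":20}]'
python3 -m pendant '[{"rx":0,"ry":0,"rz":0,"tx":0.6,"ty":0,"tz":0.8,"jaw":20},{"rx":0,"ry":0,"rz":0,"tx":0,"ty":0,"tz":0,"jaw":20},{"rx":0,"ry":0,"rz":0,"tx":0,"ty":0,"tz":0,"jaw":20}]'
```

```text
time_s: 31.65
tool_pos: [0.4907, -0.1808, 0.1342]
tool_rot: [180.0, 35.1, 102.6]
force: [0.2, -0.2, -5.2]
grip_width: 0.031
time_s: 31.9
tool_pos: [0.4906, -0.1809, 0.1332]
tool_rot: [180.0, 35.1, 102.6]
force: [0.6, 0.4, -4.7]
grip_width: 0.0309
```

```bash
python3 -m pendant '[{"rx":0,"ry":0,"rz":0,"tx":0.5,"ty":0,"tz":0.7,"jaw":20},{"rx":0,"ry":0,"rz":0,"tx":0,"ty":0,"tz":0,"jaw":20},{"rx":0,"ry":0,"rz":0,"tx":0,"ty":0,"tz":0,"jaw":20}]'
python3 -m pendant '[{"rx":0,"ry":0,"rz":0,"tx":0.5,"ty":0,"tz":0.7,"jaw":20},{"rx":0,"ry":0,"rz":0,"tx":0,"ty":0,"tz":0,"jaw":20},{"rx":0,"ry":0,"rz":0,"tx":0,"ty":0,"tz":0,"jaw":20}]'
```

```text
time_s: 32.15
tool_pos: [0.4905, -0.1808, 0.1322]
tool_rot: [-180.0, 35.1, 102.6]
force: [0.3, -0.3, -5.0]
grip_width: 0.0312
time_s: 32.4
tool_pos: [0.4908, -0.1809, 0.1317]
tool_rot: [180.0, 35.1, 102.6]
force: [-0.6, 0.5, -2.1]
grip_width: 0.0309
```

```bash
python3 -m pendant '[{"rx":0,"ry":0,"rz":0,"tx":0.5,"ty":0,"tz":0.7,"jaw":20},{"rx":0,"ry":0,"rz":0,"tx":0,"ty":0,"tz":0,"jaw":20},{"rx":0,"ry":0,"rz":0,"tx":0,"ty":0,"tz":0,"jaw":20}]'
python3 -m pendant '[{"rx":0,"ry":0,"rz":0,"tx":0,"ty":0,"tz":0,"jaw":34},{"rx":0,"ry":0,"rz":0,"tx":0,"ty":0,"tz":0,"jaw":42},{"rx":0,"ry":0,"rz":0,"tx":0,"ty":0,"tz":0,"jaw":55},{"rx":0,"ry":0,"rz":0,"tx":0,"ty":0,"tz":0,"jaw":55},{"rx":0,"ry":0,"rz":0,"tx":0,"ty":0,"tz":-10,"jaw":55},{"rx":0,"ry":0,"rz":0,"tx":0,"ty":0,"tz":-20,"jaw":55},{"rx":0,"ry":0,"rz":0,"tx":0,"ty":0,"tz":-25,"jaw":55},{"rx":0,"ry":0,"rz":0,"tx":0,"ty":0,"tz":-25,"jaw":55},{"rx":0,"ry":0,"rz":0,"tx":0,"ty":0,"tz":-25,"jaw":55},{"rx":0,"ry":0,"rz":0,"tx":0,"ty":0,"tz":-30,"jaw":55},{"rx":0,"ry":0,"rz":0,"tx":0,"ty":0,"tz":-30,"jaw":55},{"rx":0,"ry":0,"rz":0,"tx":0,"ty":0,"tz":-30,"jaw":55},{"rx":0,"ry":0,"rz":0,"tx":0,"ty":0,"tz":-15,"jaw":55},{"rx":0,"ry":0,"rz":0,"tx":0,"ty":0,"tz":0,"jaw":55},{"rx":0,"ry":0,"rz":0,"tx":0,"ty":0,"tz":0,"jaw":55}]'
python3 - <<'E'
from go import *
for n in("scene","side","wrist"):
  c=Cam(n);P=c.cloud();I=c.img.astype(int);V=I.max(2);cv2.imwrite(f"pics/{n}21.png",c.img[:,:,::-1])
  for nm,x,y,h,r in(("bottle",.49,-.1775,.142,.03),("jar",.645,-.131,.094,.05),("vial",.538,.35,.112,.025)):
    m=(np.hypot(P[...,0]-x,P[...,1]-y)<r)&(abs(P[...,2]-h)<.006)
    if m.sum()>20: print(n,nm,m.sum(),P[m].mean(0).round(4))
  m=(np.hypot(P[...,0]-.49,P[...,1]+.177)<.045)&(P[...,2]>.02)&(P[...,2]<.1)&(I.min(2)>60)
  print(n,"body",m.sum(),np.round(circ(P[m][:,:2]),4))
E
```

```text
time_s: 32.65
tool_pos: [0.4911, -0.1812, 0.1317]
tool_rot: [180.0, 35.2, 102.6]
force: [-2.9, 2.1, 5.6]
grip_width: 0.0314
time_s: 33.9
tool_pos: [0.4646, -0.0627, 0.3026]
tool_rot: [179.9, 35.2, 102.6]
force: [-0.3, -1.0, -0.8]
grip_width: 0.0552
scene bottle 88 [ 0.4927 -0.1752  0.141 ]
scene jar 370 [ 0.6483 -0.1305  0.094 ]
scene vial 137 [0.5399 0.3509 0.1117]
scene body 548 [ 0.4908 -0.1775  0.0287]
side bottle 127 [ 0.4921 -0.1774  0.1417]
side jar 499 [ 0.6453 -0.1316  0.094 ]
side vial 105 [0.5377 0.3509 0.1113]
side body 321 [ 0.4911 -0.1785  0.0292]
wrist bottle 657 [ 0.4896 -0.1754  0.1417]
wrist jar 2044 [ 0.6427 -0.1296  0.0938]
wrist body 2493 [ 0.4903 -0.1787  0.03  ]
```

View pics/scene21.png

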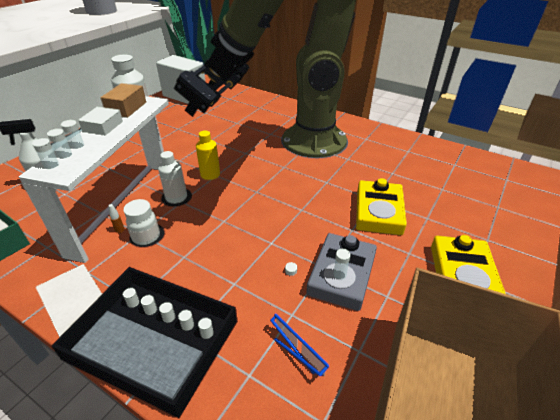

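View pics/wrist21.png

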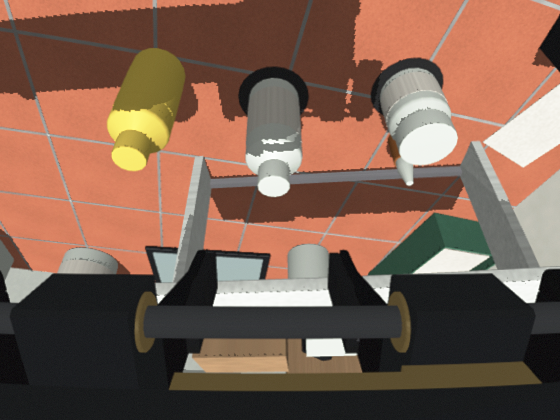

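View pics/side21.png

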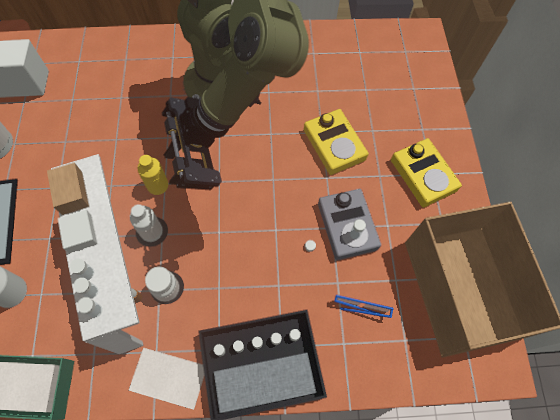

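The bottle is upright on its mat: (172,178) in the scene view, and in the wrist view the mat ring at (273,90) surrounds it. The jar, dropper, loose cap, glasses and look-alikes are where they were, the vial stands on the plate, and the arm is clear. Handing in.

```bash
python3 -c "
from cell import env
print(env.sign_off(), env.get_obs()['time_s'])"
```

```text
the job is handed in; nothing more can be done
the job is handed in; nothing more can be done
```

The job is finished and handed in at about 34 s of the 72 s allowed. No verdict was reported.

**What I did:**
- I gripped the bottle by its cap with the gripper leaned 35° and stood it on the clear spot.
- I drew the vial out from under the shelf with the same lean and stood it on the grey reader's plate.
- I pressed the button fully down (tool at z = 0.072 m) and held it for about 2.25 s. The force peaked at 31 N in my readings and was 12–13 N for the rest of the hold.
- I let the button go, then put the bottle back on its mat.

**Last checks:**

| Item | Measured | Target |
|---|---|---|
| Vial cap | (0.538–0.540, 0.351), top at 0.112 m | Plate centre (0.538, 0.350) |
| Bottle axis | (0.491, -0.178), upright | Mat centre (0.490, -0.178) |
| Button top | 0.065 m after release | 0.064 m released |

The jar measured in the same place as before, and the other bystanders and the yellow look-alikes looked unmoved in the pictures. The arm was clear of everything.

**Checks that disagreed:**
- The cameras differ by 2–4 mm; the wrist camera reads low in x near the reader.
- An automatic fit of the plate's outline, made with the vial standing on it, failed because of shadow and glare. Centring there rests on the earlier reader and plate fits and on reading the pictures by eye.

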